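# Change the broken test bar in a screw chuck

## Task

Pull the broken steel stub out of the loosened chuck and drop it in the red reject box. Then take the brass test bar from the rack, lay it in the blue sloping rest and let go, take it again from there so that you can stand it upright in the chuck, down on the chuck floor between the jaws, and let go. Finally turn the chuck's sleeve clockwise by its red-knobbed arm until all three jaws hold the bar firmly upright; leave everything else on the bench where it is.

Things in the scene. Friction and masses are not known exactly. Their poses are not given: they have to be found in the camera images.
- chuck: Bench chuck, fixed, axis vertical. Dark foot 112 mm across, 18 mm high; body 80 mm across up to the flat chuck floor 50 mm above the bench; steel sleeve 74 mm across outside, 60 inside, round the jaws from 50 to 75 mm. Origin: on the axis at the bench surface; z up. The knob arm points along its -x when the sleeve joint is 0.
- sleeve (a joint): Angle of the chuck sleeve, rad: 0 fully open, grows clockwise seen from above, end stop at 1.35. The jaws meet an 18 mm bar head at about 1.1. Stiff: it stays where it is left; about 3 to 6 N at the knob turns it.
- knob (a point): Centre of the top face of the upright red knob on the sleeve's arm: knob 18 mm in diameter, 42 mm tall, its top 105.5 mm above the bench, 85 mm out from the chuck axis; the 10 mm arm that carries it lies 66 mm above the bench.
- jaw0: One of three dark steel chuck jaws, 13 mm wide, 24 mm tall, top 76 mm above the bench; they slide in together to the chuck axis by 3.1 mm per rad of sleeve. Sleeve at 0: their faces are 12.4 mm from the axis. Origin: bottom of the gripping face, x pointing outwards.
- jaw1: Second jaw, like jaw0, 120 degrees further round.
- jaw2: Third jaw, like jaw0.
- stub: Broken half of a steel test bar, standing loose in the chuck on its head: head 18 mm diameter, 32 mm long, below; then a 12 mm diameter stem, total height 67 mm. Origin: centre of the head's end face, z along the stem.
- reject: Red open reject box, fixed, 150 x 130 mm (x, y), 50 mm high, walls 4 mm. Origin: centre of its underside.
- brass_bar: Brass round test bar, 120 mm long, dumbbell shaped: heads 18 mm diameter and 32 mm long at both ends, 12 mm diameter gauge length of 56 mm between. 0.18 kg. Origin: its centre; x along the bar (both ends alike). In the rack it lies level with its axis 45 mm above the bench.
- steel_bar: Steel test bar of the same shape and size, in the other place of the rack, 70 mm beside the brass one; stays there.
- rack: White rack, fixed, base 120 x 130 mm (x, y), 10 mm thick; black V saddles carry two bars lying along its x, at y = -35 and +35 mm, saddles at x = -46 and +46 mm. Origin: centre of its underside.
- rest: Blue rest, fixed: two V saddles and a foot stop carry a bar at 45 degrees in its x-z plane, lower end towards its -x, upper end towards +x (towards the robot). The saddles bear on the heads 46 mm either side of the bar's middle; between them 30 mm beneath the bar is free. Origin: on the bench under the laid bar's middle; x level, z up.
- rest_mid (a point): Where the middle of the bar is when it lies in the sloping rest, 100 mm above the bench.
- caliper: Digital caliper lying on the bench, 200 mm long, 12 mm high; leave alone.
- wrench: Wrench lying on the bench; leave alone.
- spray: White bottle with blue cap, 52 mm diameter, 150 mm tall; leave alone.
- jar: Amber jar, 60 mm diameter, 70 mm tall; leave alone.
- clipgauge: Small black clip-on gauge with a red knob, 70 mm long; leave alone.
- mouse: Round black computer mouse, 60 mm, on a black mat; leave alone.

How it is judged:
By the outcome, as a careful person would: the job done as asked, in the order asked, and still so for the second after the job is handed in, with the robot touching nothing.
It also fails if it takes over 72 s, if anything falls off the work surface, if the arm or the gripper's body presses on something with over 40 N, if the wrist force passes 120 N, or if a joint passes its speed limit or range.

## Robot

A 6-joint arm with a two-finger parallel gripper is mounted at the origin on the work surface. World frame = base frame: x ahead of the robot, y to its left, z up, the work surface at z = 0. Lengths are in mm, angles in rad, forces in N, time in s.
With the tool pointing down it reaches from about 350 to 775 mm from the base axis. Payload 7.3 kg.
Tool frame: the origin (TCP) lies at the very end of the fingers, on their centre line; the grasp point (between the pads) lies 19 mm behind it; z points along the fingers, y is the line along which they close (so a half turn about z gives the same grasp; the last joint's range is limited). The gripper opens to 92 mm and grips with 3 to 60 N. Pads are 19 mm wide; open, the fingers measure 130 mm over their backs; the gripper's body (75 mm by 190 mm) begins 47 mm behind the grasp point.
Start: joints at [-1.251, 0.342, 1.524, -0, 1.275, -0.146], TCP at [235.823, -469.08, 187.341] pointing down, gripper open.
Joint ranges: [-2.53, 2.53], [-0.77, 2.02], [0.04, 2.7], [-1, 4.14], [0.28, 2.66], [-3.11, 3.11]. Speed limits (rad/s): [2.57, 2.57, 3.14, 3.14, 3.14, 3.14].

## Interface

Orientations are given as [roll, pitch, yaw] about the fixed x, y, z axes, in that order (R = Rz(yaw) Ry(pitch) Rx(roll)).
In Python, from plant import bot gives the robot as it stands.
- The arm moves only by the tool apply_moves, never from a script. Its argument "motion" is text: rows parted by semicolons, each of 4 numbers parted by spaces: the shift along the tool's x, y, z in m, then the turn about the tool's z in degrees. A call has 1 to 8 rows; each row shifts and turns the commanded pose from where the row before left it, along the tool's axes as they then stand; what a row does not reach is not made up. A row lasts 1/8 s, in which the tool goes at most 62.5 mm and 10.7 degrees, less where a joint would pass 70% of its speed; a pose out of reach is approached as far as the arm can. A call with a gripper value outside its range is refused whole. "fingers" is the opening, from -1 (shut) to 1 (fully open), set as the call begins (left out, the last holds). The fingers move at their own pace and stop on an object; the grip force is fixed at half the most. Time passes only in rows, so rows that do not move let the fingers close. It gives the time, the measured TCP pose, the force, the opening and the grip force at its end, in the units of the state.
- bot.get_obs(): the state, without advancing time (a new reading comes with each control period).
- bot.capture(name): name is "scene" or "top"; returns a dict with "img" (384x512x3 uint8, blue, green, red), "range_z" (384x512 float32, mm along the optical axis (not along the pixel's ray), 0 where there is no reading), "fx", "fy", "cx", "cy" (pixels), "world_from_camera" (4x4, takes a point from camera to world coordinates). Camera axes: x right, y down, z forward; pixel columns grow to the right and rows downward; lengths in mm; the calibration is good to about 2 mm. A picture is of the moment at which its call begins.
- bot.close_job(): hands the job in; it is judged then, once.
Trained networks look in a picture, given as the dict that the camera call returned (one of the last four; its "shot" number tells which), for a name from the list of things; names that differ only in an ending like _2 or _b are one class to them, and where a whole thing is asked for, a point or a joint stands for the part that bears it (a point fixed in the world has none). Each returns a list of dicts, best first, with "p" (0 to 1); they miss things now and then, are a little off and sometimes report something else, mostly with a low value. They report only what shows in the picture. A call takes as long as a camera call.
- bot.cut_out(picture, thing): "pixels" (384x512 bool, what is visible of it) and "point" ([column, row] in pixels, amid what is visible of it).
The state is a dict: "time": time; "joint_positions": joint angles; "dq": joint speeds; "tau": joint torques, N m; "tool_pos": TCP position; "tcp_rot": TCP orientation; "contact_force": force on the tool from outside, world axes, zero at the start; "moment": the same for the moment, N m; "grip_width": finger opening in mm; "finger_force": force on a finger pad.
Only numpy, scipy, OpenCV 4.12 (cv2) and the standard library are available. Lean on these libraries where they do the work, as an engineer would, in place of code of your own. Each camera call takes 0.05 s, during which the arm holds its last target. There are 200 camera calls.

## Working session

There is one attempt and no reset: what is moved stays moved. The work goes in short steps, Python scripts to look and compute and a tool call to move; the robot and the scene stay as the last step left them, time stands still between calls to the robot, and variables do not carry over. Pictures are saved under pics/ and viewed, at most 10 in all, crops included, and the job is handed in when it is done.

Besides the shell and the picture viewer there is one more tool, called after "Emit:" in YAML: its name, and indented under it one key for each argument. apply_moves: Moves the arm, as the interface text tells. Its arguments: {"type":"object","properties":{"motion":{"type":"string"},"fingers":{"type":"number"}},"required":["motion"]}

```bash
ls; mkdir -p pics
cat > h.py <<'E'
import numpy as np, cv2
from plant import bot
def pts(c, mask=None):
    z=c["range_z"]; v,u=np.nonzero((z>0)&(mask if mask is not None else True))
    d=z[v,u]; P=np.c_[(u-c["cx"])/c["fx"]*d,(v-c["cy"])/c["fy"]*d,d,np.ones(len(d))]
    return (P@np.array(c["world_from_camera"]).T)[:,:3]
E
python3 - <<'E'
from h import *
o=bot.get_obs(); print({k:np.round(v,3) for k,v in o.items()})
ims=[]
for n in("top","scene"):
    c=bot.capture(n); cv2.imwrite(f"pics/{n}0.png",c["img"])
    print(n,c["fx"],np.round(c["world_from_camera"],3).tolist())
    for t in ["chuck","sleeve","knob","jaw0","stub","reject","brass_bar","steel_bar","rack","rest"]:
        for r in bot.cut_out(c,t)[:1]:
            P=pts(c,r["pixels"])
            print(t,round(r["p"],2),r["pixels"].sum(),np.round(r["point"]),np.median(P,0).round(1),P.min(0).round(),P.max(0).round())
E
```

```text
pics
{'time': np.float64(0.0), 'joint_positions': array([-1.251,  0.343,  1.525,  0.   ,  1.275, -0.146]), 'dq': array([ 0.001,  0.001, -0.001, -0.001,  0.   , -0.001]), 'tau': array([-4.0000e-03, -4.3126e+01, -2.4422e+01,  7.1000e-02,  5.6000e-02,
       -0.0000e+00]), 'tool_pos': array([ 235.677, -468.614,  186.626]), 'tcp_rot': array([-3.14 , -0.   ,  0.466]), 'contact_force': array([-0.258,  0.647,  0.277]), 'moment': array([ 0.003,  0.022, -0.011]), 'finger_force': np.float64(0.0), 'grip_width': np.float64(91.544)}
top 353.5580338134337 [[-0.023, -0.991, 0.134, 439.251], [-1.0, 0.025, 0.011, 62.747], [-0.014, -0.133, -0.991, 1112.063], [0.0, 0.0, 0.0, 1.0]]
chuck 0.58 1070 [235. 198.] [573.4 122.9  49.4] [490.  66.  -5.] [637. 181. 120.]
sleeve 0.87 212 [234. 198.] [561.4 132.1  74. ] [492.  87.  57.] [615. 158. 109.]
knob 0.52 296 [233. 201.] [561.6 132.9  73.3] [490.  84.  -1.] [627. 159. 109.]
reject 0.67 2355 [374. 197.] [ 560.7 -300.5    5.1] [ 483. -360.   -3.] [ 634. -228.   54.]
brass_bar 0.21 350 [232. 198.] [554.5 135.3  72.8] [490.  87.  -4.] [628. 160. 109.]
steel_ba
[... 447 characters left out ...]
.  -2.] [620. 163. 107.]
knob 0.93 253 [283. 206.] [575.8 141.7  73. ] [494.  94.  49.] [620. 162. 107.]
jaw0 0.16 1016 [200. 199.] [ 550.9 -101.6   38. ] [ 427. -149.   -3.] [618. -68. 139.]
stub 0.45 83 [275. 203.] [586.2 124.9  83.2] [554. 118.  49.] [593. 133. 122.]
reject 0.73 2391 [136. 204.] [ 552.5 -296.7    8. ] [ 444. -379.   -6.] [ 637. -225.   56.]
brass_bar 0.66 188 [342. 203.] [554.1 324.6  51.2] [489. 310.   7.] [606. 338.  58.]
steel_bar 0.62 1288 [352. 208.] [553.1 361.5  10.7] [476. 289.  -5.] [619. 438.  58.]
rack 0.71 1198 [350. 207.] [555.8 361.3  10.7] [476. 289.  -3.] [619. 431.  52.]
rest 0.84 951 [196. 198.] [ 550.5 -101.3   40.9] [ 455. -146.   -1.] [618. -69. 139.]
```

Run:
```python
import cv2
a=cv2.imread("pics/top0.png");b=cv2.imread("pics/scene0.png")
cv2.imwrite("pics/t1.png",cv2.resize(a[130:280,100:460],(800,333),interpolation=2))
cv2.imwrite("pics/s1.png",cv2.resize(b[120:300,60:440],(800,379),interpolation=2))
```

```text
(no output)
```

View pics/t1.png

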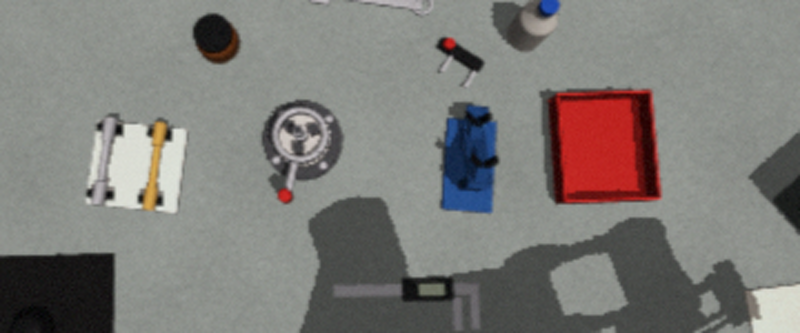

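View pics/s1.png

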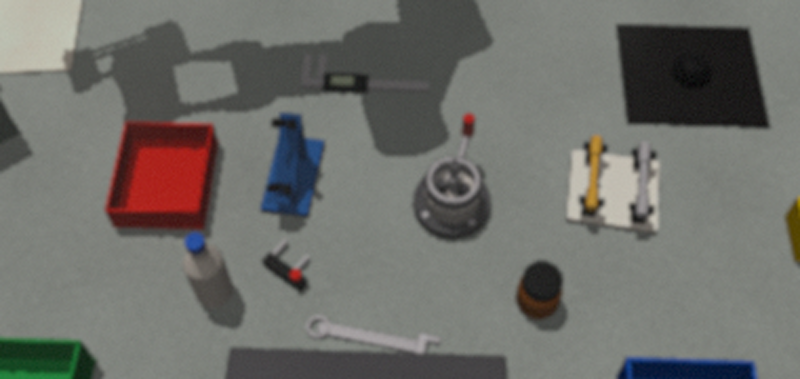

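The top crop shows the rack at (135,165), brass bar nearer the chuck (155,165), chuck at (300,140), knob at (285,196), rest at (470,160) and red box at (605,145). The scene crop agrees, with the stub standing in the chuck at (455,175). Now I'll measure precisely.

```bash
cat > meas.py <<'E'
from h import *
from scipy.optimize import least_squares
def fit(P,r):
    f=lambda c:np.hypot(P[:,0]-c[0],P[:,1]-c[1])-r
    return least_squares(f,P[:,:2].mean(0),loss="soft_l1",f_scale=1).x
def cloud(n):
    c=bot.capture(n); P=pts(c); col=c["img"][c["range_z"]>0].astype(int)
    return c,P,cv2.cvtColor(col[None].astype(np.uint8),cv2.COLOR_BGR2HSV)[0].astype(int)
E
python3 - <<'E'
from meas import *
for n in("top","scene"):
    c,P,H=cloud(n); print(n)
    g=np.hypot(P[:,0]-565,P[:,1]-125); tab=(abs(P[:,0]-650)<200)&(abs(P[:,1])<100)
    print("table z",np.median(P[tab,2]).round(1))
    red=((H[:,0]<8)|(H[:,0]>172))&(H[:,1]>150)
    k=red&(g<110)&(P[:,2]>98); print("knob",k.sum(),P[k].mean(0).round(1), P[k].min(0).round(),P[k].max(0).round())
    s=(g<55)&(P[:,2]>71)&(P[:,2]<80); Q=P[s]
    ctr=Q[:,:2].mean(0)
    for _ in range(5):
        r=np.hypot(*(Q[:,:2]-ctr).T); ctr=fit(Q[(r>26)&(r<41)],33.5)
    r=np.hypot(*(Q[:,:2]-ctr).T);print("ring",ctr.round(1),np.sort(r).round(0)[::6])
    st=(g<60)&(P[:,2]>109)&~red; print("stubtop",st.sum(),P[st].mean(0).round(1))
    st=(g<60)&(P[:,2]>84)&~red; print("stub",st.sum(),P[st].round(0).tolist()[:25])
    y=(H[:,0]>12)&(H[:,0]<32)&(H[:,1]>100)&(P[:,1]>270)&(P[:,1]<440)&(P[:,2]>35)
    Q=P[y]; vx,vy,x0,y0=cv2.fitLine(Q[:,:2].astype(np.float32),cv2.DIST_HUBER,0,.01,.01).ravel()
    t=(Q[:,:2]-[x0,y0])@[vx,vy]; m=(t.min()+t.max())/2
    print("brass",len(Q),np.degrees(np.arctan2(vy,vx)).round(1),np.round([x0+m*vx,y0+m*vy],1),(t.max()-t.min()).round(1),np.percentile(Q[:,2],[5,50,95]).round())
    w=(P[:,1]>280)&(P[:,1]<445)&(P[:,0]>460)&(P[:,0]<640)&(H[:,1]<60)&(H[:,2]>170)&(P[:,2]>3)&(P[:,2]<16)
    print("rack",w.sum(),cv2.minAreaRect(P[w][:,:2].astype(np.float32)))
    b=(H[:,0]>98)&(H[:,0]<125)&(H[:,1]>110)&(P[:,1]>-180)&(P[:,1]<-40)&(P[:,0]>440)&(P[:,0]<650)
    Q=P[b]; print("rest",b.sum(),cv2.minAreaRect(Q[:,:2].astype(np.float32)))
    for z0 in range(0,150,15):
        q=Q[(Q[:,2]>=z0-5)&(Q[:,2]<z0+10)]
        if len(q): print(z0,len(q),q.min(0).round(),q.max(0).round(),q.mean(0).round())
    q=red&(P[:,1]<-200)&(P[:,0]>440)&(P[:,0]<680)&(P[:,2]>45); print("box",cv2.minAreaRect(P[q][:,:2].astype(np.float32)))
    np.savez(f"{n}.npz",P=P,H=H)
E
```

```text
top
table z 1.0
knob 25 [498.5 142.7 105.3] [492. 136. 102.] [506. 151. 110.]
ring [580.8 122.2] [ 7. 13. 15. 15. 17. 18. 19. 21. 22. 24. 24. 27. 30. 30. 30. 31. 31. 31.
 31. 32. 32. 33. 33. 33. 33. 33. 34. 34. 34. 34. 35. 35. 35. 35. 36. 36.
 36. 36. 37. 37. 38. 38. 42. 50. 65.]
stubtop 16 [580.6 122.3 117.2]
stub 24 [[587.0, 122.0, 119.0], [584.0, 125.0, 119.0], [584.0, 122.0, 119.0], [584.0, 119.0, 122.0], [582.0, 128.0, 118.0], [582.0, 126.0, 117.0], [581.0, 123.0, 118.0], [581.0, 120.0, 118.0], [582.0, 117.0, 116.0], [578.0, 125.0, 120.0], [579.0, 123.0, 115.0], [578.0, 120.0, 119.0], [579.0, 117.0, 116.0], [583.0, 116.0, 85.0], [577.0, 126.0, 111.0], [576.0, 123.0, 115.0], [576.0, 120.0, 115.0], [578.0, 118.0, 103.0], [580.0, 116.0, 84.0], [576.0, 124.0, 96.0], [576.0, 121.0, 94.0], [577.0, 119.0, 86.0], [577.0, 116.0, 85.0], [574.0, 119.0, 85.0]]
brass 188 -7.8 [545.7 323. ] 119.3 [45. 52. 56.]
rack 964 ((550.3004760742188, 358.7291564941406), (129.0570831298828, 118.04216003417969), 82.66669464111328)
rest 936 ((546.0000610351562, -110.59149169921875), (68.81851959228516, 138
[... 1957 characters left out ...]
2.  10.] [ 554. -102.    8.]
15 207 [ 484. -146.   10.] [606. -72.  24.] [555. -99.  12.]
30 30 [ 508. -128.   25.] [594. -90.  40.] [ 560. -100.   33.]
45 96 [ 507. -129.   40.] [616. -90.  55.] [ 572. -110.   49.]
60 105 [ 517. -132.   55.] [620. -94.  70.] [ 572. -111.   62.]
75 80 [ 526. -129.   70.] [601. -93.  85.] [ 543. -108.   77.]
90 57 [ 518. -120.   85.] [538. -93.  99.] [ 527. -106.   92.]
105 7 [ 509. -110.  102.] [519. -93. 115.] [513. -98. 109.]
120 11 [ 515. -113.  118.] [533. -99. 128.] [ 523. -108.  124.]
135 8 [ 528. -103.  130.] [540. -91. 137.] [533. -95. 133.]
box ((559.8855590820312, -289.53753662109375), (151.63328552246094, 130.20700073242188), 0.030020028352737427)
```

Run:
```python
from meas import *
ims=[]
for n,(r,cc) in dict(top=((165,245),(290,340)),scene=((165,235),(175,225))).items():
    ims.append(cv2.resize(cv2.imread(f"pics/{n}0.png")[r[0]:r[1],cc[0]:cc[1]],(390,590),interpolation=cv2.INTER_CUBIC))
    D=np.load(n+".npz");P,H=D["P"],D["H"]
    s=(P[:,1]>-170)&(P[:,1]<-50)&(P[:,0]>450)&(P[:,0]<650)
    P,H=P[s],H[s]; b=(H[:,0]>98)&(H[:,0]<125)&(H[:,1]>110)
    m=b&(P[:,2]>5)&(P[:,2]<16); print(n,"base",cv2.minAreaRect(P[m][:,:2].astype(np.float32)))
    a=np.radians(-5.7); ex=-np.array([np.cos(a),np.sin(a)]); ey=np.array([-ex[1],ex[0]])
    d=P[:,:2]-[546,-110]; u=d@ex; v=d@ey
    for z0 in range(20,150,8):
        q=(P[:,2]>=z0)&(P[:,2]<z0+8)
        if q.sum(): print(z0,[f"{int(U)},{int(V)}{'b' if B else 'k'}" for U,V,B in sorted(zip(u[q],v[q],b[q]))][::3])
cv2.imwrite("pics/rest.png",np.hstack(ims))
```

```text
top base ((541.0480346679688, -110.17015075683594), (68.46414184570312, 128.709716796875), 83.9557876586914)
20 ['-45,-12b', '-26,-12b', '-16,-11b', '41,-5b']
28 ['-47,-5b', '-43,16b', '-39,16b', '-37,-10b', '30,-13b', '41,5b']
36 ['-55,-13b', '-49,-6b', '-48,15b', '-43,-8b', '-36,-6b', '-34,-8b', '-32,13b', '-29,15b', '-27,0b', '39,-13b']
44 ['-61,6b', '-58,7b', '-39,-6b', '-35,-4b', '-33,-6b', '-30,5b', '-29,-12b', '-27,5b', '-26,-12b', '-25,14b', '-24,2b', '-23,-12b', '-20,0b', '-18,5b']
52 ['-71,-12k', '-69,10b', '-69,2b', '-68,-7b', '-67,11b', '-66,5b', '-65,0b', '-65,-12b', '-63,8b', '-63,2b', '-60,11b', '-56,8b', '-50,2b', '-40,0b', '-39,10b', '-38,0b', '-35,0b', '-32,-4b', '-20,4b', '-19,-7b', '-17,8b', '-16,-4b', '-15,-13b', '-14,10b', '-13,-7b', '-9,-13b', '38,-13b']
60 ['-60,-10b', '-59,15k', '-57,-13k', '-55,-4b', '-52,10k', '-50,-13b', '-49,13b', '-48,-7k', '-46,10b', '-45,-4k', '-43,5b', '-43,-3b', '-40,2b', '-13,-4b', '-11,10b', '-10,6b', '-9,-7b', '-8,12b', '-7,4b', '-6,-5b', '-5,15b', '-3,-13b', '2,-13b']
68 ['-56,-11b', '-52,-14k', '-52,17k', '-48,-5k', '-4,9b', '-2
[... 2039 characters left out ...]
2b', '4,0b', '4,-5b', '6,1b', '8,-1b', '9,-6b', '9,-10b', '9,5b', '11,-4b', '13,-9b', '15,-5b', '18,-14b', '35,-14k']
84 ['5,12b', '9,10b', '10,1b', '12,10b', '12,-10b', '14,8b', '15,7b', '16,-3b', '17,-3b', '18,0b', '19,5b', '20,2b', '22,6b', '30,-15k']
92 ['14,1b', '19,11b', '19,-9b', '20,2b', '23,-5b', '24,9b', '24,0b', '25,-11b', '27,-4b', '28,-14b']
100 ['21,-3k', '32,-13b', '36,-13k', '39,11k']
108 ['31,-14k', '34,-11b', '37,1k', '38,-10k', '40,-4k', '41,-12k', '42,5k']
116 ['11,-5k', '15,-1k', '27,3b', '30,-3b']
124 ['5,-16k', '6,13k', '7,16k', '9,-9k', '12,-5k', '13,-17b', '14,3k', '16,-1k', '18,-4k', '19,-10b', '24,5b']
132 ['4,15k', '7,-16b', '10,13k', '11,13k', '12,7k', '14,-11k']
```

View pics/rest.png

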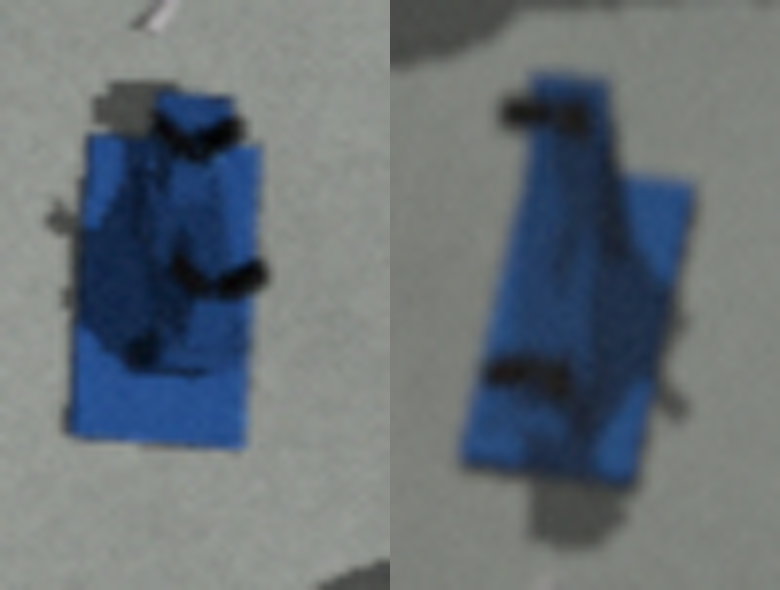

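The zoom shows the rest's black saddles at (200,275) (lower-left panel, upper saddle) and (200,135), with the foot stop at (195,105). This puts rest_mid near (568,-112), yaw about -5.8°, which fits its 100 mm height. Next I'll turn and travel to the stub.

```bash
cat > to.py <<'E'
import sys; from h import *
def to(*a):
    "target x y z yaw_deg -> remaining shift in tool axes (mm) at target yaw"
    o=bot.get_obs(); p=o["tool_pos"]; yaw=o["tcp_rot"][2]; d=np.array(a[:3])-p
    for y in (yaw,np.radians(a[3])):
        print("yaw %.1f: dx %.1f dy %.1f dz %.1f"%(np.degrees(y),d[0]*np.cos(y)+d[1]*np.sin(y),d[0]*np.sin(y)-d[1]*np.cos(y),-d[2]),end=" | ")
    print("turn(tool z)",round((np.degrees(yaw)-a[3]),1),"t",round(float(o["time"]),2))
if __name__=="__main__": to(*map(float,sys.argv[1:]))
E
python3 to.py 581.3 123.3 187 -7
```

```text
yaw 26.7: dx 574.7 dy -374.1 dz 0.3 | yaw -7.0: dx 270.7 dy -630.1 dz 0.3 | turn(tool z) 33.7 t 1.2
```

Emit:
apply_moves:
  motion: "0 0 0 8.4; 0 0 0 8.4; 0 0 0 8.4; 0 0 0 8.5"
  fingers: 1

```text
time: 1.7
tool_pos: [235.8, -469.1, 187.3]
tcp_rot: [3.142, -0.0, -0.127]
contact_force: [0.6, -1.2, -0.2]
grip_width: 92.0
finger_force: 0.0
```

Emit:
apply_moves:
  motion: "0.025 -0.050 0 0;0.025 -0.050 0 0;0.025 -0.050 0 0;0.025 -0.050 0 0;0.025 -0.050 0 0;0.025 -0.050 0 0;0.025 -0.050 0 0;0.025 -0.050 0 0"

```text
time: 2.7
tool_pos: [484.1, -94.9, 187.5]
tcp_rot: [3.141, -0.001, -0.122]
contact_force: [0.5, -0.6, 0.6]
grip_width: 92.2
finger_force: 0.0
```

```bash
python3 to.py 581.3 123.3 187 -7.3
```

```text
yaw -7.0: dx 69.9 dy -228.4 dz 0.5 | yaw -7.3: dx 68.7 dy -228.8 dz 0.5 | turn(tool z) 0.3 t 2.7
```

Emit:
apply_moves:
  motion: "0.014 -0.046 0 0;0.014 -0.046 0 0;0.014 -0.046 0 0;0.014 -0.046 0 0;0.014 -0.046 0 0;0 0 0 0"

```text
time: 3.45
tool_pos: [581.2, 126.1, 186.7]
tcp_rot: [-3.141, 0.0, -0.118]
contact_force: [0.1, -0.8, 0.8]
grip_width: 91.9
finger_force: 0.0
```

```bash
python3 to.py 581.3 123.3 86 -7.3
```

```text
yaw -6.8: dx 0.5 dy 2.8 dz 100.7 | yaw -7.3: dx 0.5 dy 2.8 dz 100.7 | turn(tool z) 0.5 t 3.45
```

Emit:
apply_moves:
  motion: "0 0.003 0.034 0;0 0 0.034 0;0 0 0.033 0;0 0 0 0"

```text
time: 3.95
tool_pos: [578.2, 119.1, 84.1]
tcp_rot: [3.14, 0.006, -0.123]
contact_force: [0.0, 0.2, 1.5]
grip_width: 91.5
finger_force: 0.0
```

Emit:
apply_moves:
  motion: "0 0 0 0;0 0 0 0;0 0 0 0;0 0 0 0;0 0 0 0;0 0 0 0"
  fingers: -1

```text
time: 4.7
tool_pos: [580.3, 120.3, 86.3]
tcp_rot: [3.142, -0.0, -0.122]
contact_force: [-0.6, 0.2, 0.8]
grip_width: 36.4
finger_force: 0.0
```

Emit:
apply_moves:
  motion: "0 -0.003 0 0;0 0 0 0;0 0 0 0;0 0 0 0;0 0 0 0"

```text
time: 5.32
tool_pos: [580.7, 123.2, 86.3]
tcp_rot: [3.141, -0.0, -0.122]
contact_force: [0.1, -0.1, -0.9]
grip_width: 0.6
finger_force: 0.0
```

Run:
```python
from h import *
ims=[]
for n in("top","scene"):
    c=bot.capture(n)
    r=bot.cut_out(c,"stub"); print([(x["p"],x["point"],np.median(pts(c,x["pixels"]),0).round()) for x in r])
    u,v=((235,195) if n=="top" else (280,205))
    ims.append(cv2.resize(c["img"][v-45:v+45,u-35:u+35],(390,500),interpolation=cv2.INTER_CUBIC))
cv2.imwrite("pics/m1.png",np.hstack(ims))
```

```text
[(0.4, [313.2, 205.2], array([ 537., -104.,   12.]))]
[(0.5, [274.3, 202.3], array([586., 124.,  82.]))]
```

View pics/m1.png

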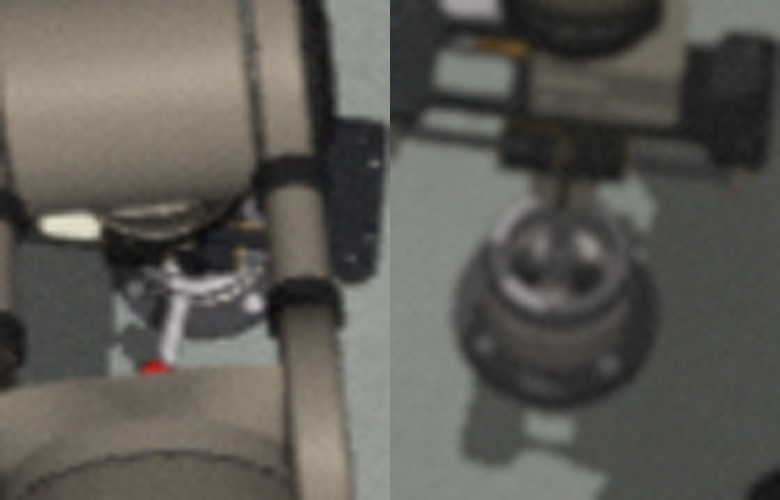

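Run:
```python
from meas import *
c,P,H=cloud("scene")
for z0 in range(60,150,6):
    q=P[(np.hypot(P[:,0]-581,P[:,1]-123)<30)&(P[:,2]>=z0)&(P[:,2]<z0+6)]
    print(z0,len(q),q.mean(0).round() if len(q) else "",q[:14,:2].round().astype(int).tolist())
```

```text
60 15 [574. 122.  63.] [[554, 115], [553, 118], [558, 106], [555, 109], [554, 115], [557, 136], [558, 142], [568, 98], [587, 119], [586, 130], [596, 107], [593, 113], [594, 148], [596, 133]]
66 38 [585. 117.  69.] [[552, 115], [554, 118], [557, 106], [557, 109], [561, 103], [565, 97], [564, 100], [561, 145], [568, 97], [565, 100], [579, 95], [585, 118], [583, 133], [589, 95]]
72 56 [585. 119.  75.] [[553, 112], [557, 106], [556, 109], [557, 112], [556, 135], [562, 103], [560, 132], [563, 100], [562, 132], [568, 132], [572, 94], [569, 133], [575, 95], [576, 95]]
78 22 [589. 127.  80.] [[576, 118], [580, 118], [579, 132], [584, 106], [585, 118], [586, 121], [583, 129], [584, 132], [588, 109], [588, 121], [586, 132], [589, 124], [591, 127], [589, 138]]
84 8 [586. 126.  86.] [[579, 132], [585, 120], [586, 123], [583, 129], [587, 123], [591, 123], [590, 126], [590, 129]]
90 3 [587. 124.  91.] [[584, 120], [587, 126], [590, 126]]
96 6 [586. 125.  99.] [[585, 120], [585, 123], [586, 129], [587, 123], [588, 126], [587, 129]]
102 4 [586. 124. 105.] [[584, 120], [586, 123], [585, 128], [588, 126]]
108 3 [586. 123. 111.] [[584, 120], [586, 122], [587, 128]]
114 6 [588. 124. 117.] [[585, 119], [587, 122], [588, 125], [588, 128], [588, 125], [591, 125]]
120 0  []
126 9 [589. 122. 129.] [[585, 116], [587, 116], [589, 119], [586, 122], [590, 119], [589, 122], [589, 125], [591, 127], [591, 130]]
132 11 [589. 126. 135.] [[583, 124], [589, 110], [588, 113], [588, 122], [587, 124], [590, 124], [590, 127], [592, 130], [592, 133], [590, 135], [591, 138]]
138 12 [590. 120. 142.] [[586, 107], [589, 107], [588, 110], [589, 113], [590, 116], [590, 118], [590, 121], [592, 119], [593, 127], [590, 130], [591, 132], [590, 141]]
144 14 [590. 126. 147.] [[589, 110], [590, 113], [587, 116], [590, 118], [590, 121], [588, 124], [590, 126], [591, 127], [590, 129], [592, 132], [591, 135], [591, 138], [593, 135], [594, 138]]
```

Emit:
apply_moves:
  motion: "0 0 -0.02 0;0 0 -0.04 0;0 0 -0.04 0;0 0 0 0"

```text
time: 6.08
tool_pos: [582.7, 123.5, 190.0]
tcp_rot: [-3.14, -0.007, -0.122]
contact_force: [-1.0, -0.7, 0.7]
grip_width: 0.3
finger_force: 0.0
```

Run:
```python
from meas import *
c,P,H=cloud("scene")
print({k:np.round(v,2) for k,v in bot.get_obs().items() if k in("tool_pos","grip_width","finger_force","contact_force")})
for z0 in range(48,240,8):
    q=P[(np.hypot(P[:,0]-581,P[:,1]-123)<30)&(P[:,2]>=z0)&(P[:,2]<z0+8)]
    print(z0,len(q),q.mean(0).round() if len(q) else "",np.ptp(q[:,:2],axis=0).round() if len(q) else "")
cv2.imwrite("pics/m2.png",cv2.resize(c["img"][100:250,220:340],(480,600),interpolation=cv2.INTER_CUBIC))
```

```text
{'tool_pos': array([581.42, 123.31, 187.68]), 'contact_force': array([ 0.86, -0.06, -0.06]), 'finger_force': np.float64(0.0), 'grip_width': np.float64(0.28)}
48 64 [573. 124.  52.] [46. 54.]
56 20 [583. 119.  61.] [44. 50.]
64 43 [583. 122.  68.] [56. 50.]
72 73 [585. 119.  76.] [59. 52.]
80 14 [586. 124.  83.] [19. 29.]
88 8 [585. 125.  92.] [4. 9.]
96 4 [585. 124. 100.] [3. 9.]
104 6 [586. 124. 107.] [1. 9.]
112 15 [583. 124. 117.] [13. 11.]
120 2 [585. 123. 121.] [5. 3.]
128 0  
136 0  
144 0  
152 0  
160 0  
168 0  
176 0  
184 0  
192 0  
200 0  
208 0  
216 0  
224 3 [589. 126. 231.] [1. 5.]
232 12 [592. 124. 236.] [ 6. 18.]
```

View pics/m2.png

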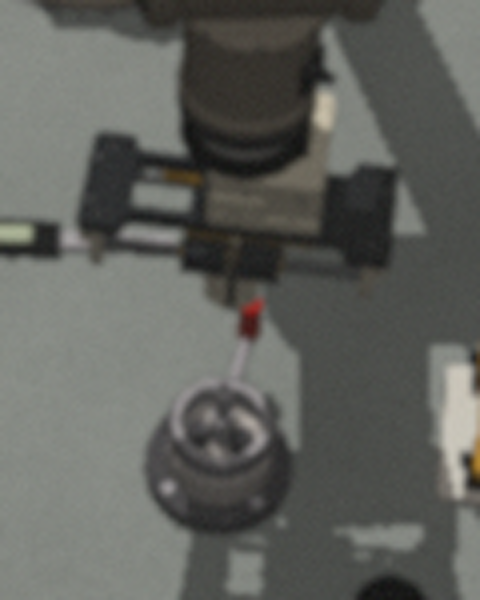

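Run:
```python
from meas import *
for n in("scene","top"):
    c,P,H=cloud(n)
    M=np.linalg.inv(c["world_from_camera"])
    for z in (188,207,230):
        p=M@[581.4,123.3,z,1]; print(n,z,(c["fx"]*p[0]/p[2]+c["cx"]).round(1),(c["fy"]*p[1]/p[2]+c["cy"]).round(1))
    if n=="scene":
        Z=c["range_z"]
        for v in range(160,192):
            for u in (274,278,):
                d=Z[v,u]; w=np.array(c["world_from_camera"])@[(u-c["cx"])/c["fx"]*d,(v-c["cy"])/c["fy"]*d,d,1]; print(v,u,w[:3].round().astype(int),end=" ; ")
            print()
```

```text
scene 188 276.5 182.6
scene 207 276.8 178.6
scene 230 277.1 173.6
160 274 [603 112 317] ; 160 278 [571 123 275] ; 
161 274 [605 112 316] ; 161 278 [573 124 273] ; 
162 274 [608 112 315] ; 162 278 [577 123 275] ; 
163 274 [610 112 315] ; 163 278 [607 122 311] ; 
164 274 [615 112 318] ; 164 278 [609 122 310] ; 
165 274 [614 112 312] ; 165 278 [609 122 306] ; 
166 274 [615 112 309] ; 166 278 [588 124 273] ; 
167 274 [616 113 306] ; 167 278 [586 124 266] ; 
168 274 [614 113 299] ; 168 278 [586 124 261] ; 
169 274 [589 114 261] ; 169 278 [590 124 263] ; 
170 274 [591 114 259] ; 170 278 [592 124 260] ; 
171 274 [588 114 251] ; 171 278 [588 125 250] ; 
172 274 [591 114 251] ; 172 278 [589 125 248] ; 
173 274 [590 115 244] ; 173 278 [590 125 245] ; 
174 274 [590 115 240] ; 174 278 [589 125 239] ; 
175 274 [588 115 232] ; 175 278 [590 125 236] ; 
176 274 [427 122  -2] ; 176 278 [590 126 231] ; 
177 274 [432 122  -1] ; 177 278 [433 135   1] ; 
178 274 [437 122   1] ; 178 278 [435 135  -1] ; 
179 274 [439 122  -2] ; 179 278 [441 135   2] ; 
180 274 [442 122  -4] ; 180 278 [446 135   3] ; 
181 274 [450 122   3] ; 181 278 [449 135   2] ; 
182 274 [455 122   5] ; 182 278 [452 135   0] ; 
183 274 [454 122  -3] ; 183 278 [457 135   3] ; 
184 274 [462 122   4] ; 184 278 [462 135   4] ; 
185 274 [462 123  -2] ; 185 278 [462 135  -1] ; 
186 274 [469 122   3] ; 186 278 [469 135   3] ; 
187 274 [473 122   3] ; 187 278 [471 135   0] ; 
188 274 [476 123   1] ; 188 278 [473 135  -2] ; 
189 274 [481 123   3] ; 189 278 [479 135   1] ; 
190 274 [479 123  -6] ; 190 278 [483 135   2] ; 
191 274 [489 123   4] ; 191 278 [532 132  71] ; 
top 188 232.1 184.3
top 207 231.6 183.2
top 230 231.0 181.8
```

The picture shows the stub still standing at (222,430), and the closed fingers end near (232,300). By depth that is z ≈ 229, while the reported TCP is 188. So the fingers sit about 41 mm above the reported TCP, which is why the grasp missed. I'll check this by touching the top of the stub (117 mm) gently.

Emit:
apply_moves:
  motion: "0 0 0.05 0;0 0 0.05 0;0 0 0.004 0;0 0 0 0;0 0 0 0"

```text
time: 6.85
tool_pos: [581.3, 123.3, 83.2]
tcp_rot: [-3.141, -0.001, -0.122]
contact_force: [-0.0, -0.1, -0.3]
grip_width: 0.7
finger_force: 0.0
```

Emit:
apply_moves:
  motion: "0 0 0.002 0;0 0 0 0"

```text
time: 7.1
tool_pos: [580.8, 123.3, 80.7]
tcp_rot: [-3.142, -0.001, -0.122]
contact_force: [-0.2, 0.7, 0.4]
grip_width: 0.3
finger_force: 0.0
```

Emit:
apply_moves:
  motion: "0 0 0.002 0;0 0 0 0"

```text
time: 7.35
tool_pos: [580.6, 123.2, 78.1]
tcp_rot: [3.141, 0.0, -0.122]
contact_force: [-0.5, -0.1, 0.1]
grip_width: 0.1
finger_force: 0.0
```

Emit:
apply_moves:
  motion: "0 0 0.002 0;0 0 0 0"

```text
time: 7.6
tool_pos: [581.2, 123.3, 76.9]
tcp_rot: [-3.141, -0.001, -0.122]
contact_force: [-0.8, 0.3, 3.6]
grip_width: 0.4
finger_force: 2.2
```

Contact came at a reading of 77, so the real tip height is the reading plus 40 mm. I'll raise, open part way and go down to the real grasp height.

Emit:
apply_moves:
  motion: "0 0 -0.013 0;0 0 0 0;0 0 0 0;0 0 0 0;0 0 0 0"
  fingers: -0.1

```text
time: 8.22
tool_pos: [580.5, 123.2, 89.0]
tcp_rot: [3.141, 0.0, -0.122]
contact_force: [-0.3, 0.2, -0.5]
grip_width: 41.0
finger_force: 0.0
```

Emit:
apply_moves:
  motion: "0 0 0.022 0;0 0 0.022 0;0 0 0 0;0 0 0 0"

```text
time: 8.72
tool_pos: [581.2, 123.3, 46.0]
tcp_rot: [-3.141, -0.001, -0.122]
contact_force: [0.6, 1.6, 0.5]
grip_width: 41.6
finger_force: 0.0
```

Emit:
apply_moves:
  motion: "0 0 0 0;0 0 0 0;0 0 0 0;0 0 0 0;0 0 0 0;0 0 0 0"
  fingers: -1

```text
time: 9.48
tool_pos: [580.9, 123.2, 45.6]
tcp_rot: [3.142, -0.0, -0.122]
contact_force: [-0.4, 0.3, 3.1]
grip_width: 11.2
finger_force: 30.0
```

Emit:
apply_moves:
  motion: "0 0 -0.02 0;0 0 -0.045 0;0 0 -0.045 0;0 0 0 0"

```text
time: 9.98
tool_pos: [582.9, 123.5, 159.0]
tcp_rot: [-3.14, -0.007, -0.122]
contact_force: [-0.0, 0.0, -0.8]
grip_width: 11.3
finger_force: 30.0
```

```bash
python3 to.py 559.3 -291 156 -7
```

```text
yaw -7.0: dx 27.2 dy 414.3 dz 3.0 | yaw -7.0: dx 27.1 dy 414.3 dz 3.0 | turn(tool z) -0.0 t 9.97
```

Emit:
apply_moves:
  motion: "0.003 0.052 0 0;0.003 0.052 0 0;0.003 0.052 0 0;0.003 0.052 0 0;0.003 0.052 0 0;0.003 0.052 0 0;0.003 0.052 0 0;0.003 0.052 0 0"

```text
time: 10.98
tool_pos: [552.8, -293.8, 153.6]
tcp_rot: [-3.14, 0.002, -0.122]
contact_force: [0.4, -0.3, -1.1]
grip_width: 11.0
finger_force: 30.0
```

Emit:
apply_moves:
  motion: "0 0 0 0;0 0 0.05 0;0 0 0.05 0;0 0 0.03 0;0 0 0 0;0 0 0 0"

```text
time: 11.72
tool_pos: [554.5, -292.4, 26.3]
tcp_rot: [3.141, -0.001, -0.122]
contact_force: [-1.1, -0.1, -0.4]
grip_width: 11.6
finger_force: 30.0
```

Emit:
apply_moves:
  motion: "0 0 0 0;0 0 0 0;0 0 0 0;0 0 0 0"
  fingers: 0

```text
time: 12.22
tool_pos: [553.8, -292.7, 25.7]
tcp_rot: [3.141, -0.0, -0.122]
contact_force: [0.4, -0.0, -0.9]
grip_width: 44.2
finger_force: 0.0
```

Emit:
apply_moves:
  motion: "0 0 -0.04 0;0 0 -0.05 0;0 0 -0.04 0"

```text
time: 12.6
tool_pos: [554.0, -292.7, 157.4]
tcp_rot: [3.141, -0.001, -0.122]
contact_force: [-0.0, -0.5, 1.0]
grip_width: 46.0
finger_force: 0.0
```

```bash
python3 to.py 546.3 323.8 156 -7.8
python3 - <<'E'
from meas import *
c=bot.capture("scene")
for r in bot.cut_out(c,"stub")[:2]: print(r["p"],np.median(pts(c,r["pixels"]),0).round())
cv2.imwrite("pics/m3.png",c["img"][130:290,60:260])
E
```

```text
yaw -7.0: dx -82.9 dy -611.0 dz 1.4 | yaw -7.8: dx -91.3 dy -609.8 dz 1.4 | turn(tool z) 0.8 t 12.6
0.64 [ 559. -289.   34.]
```

Emit:
apply_moves:
  motion: "-0.008 -0.051 0 0.8;-0.008 -0.051 0 0;-0.008 -0.051 0 0;-0.008 -0.051 0 0;-0.008 -0.051 0 0;-0.008 -0.051 0 0;-0.008 -0.051 0 0;-0.008 -0.051 0 0"

```text
time: 13.7
tool_pos: [544.5, 121.9, 154.7]
tcp_rot: [3.141, 0.001, -0.137]
contact_force: [0.5, -0.4, -0.0]
grip_width: 46.1
finger_force: 0.0
```

Emit:
apply_moves:
  motion: "-0.008 -0.051 0 0;-0.008 -0.051 0 0;-0.008 -0.051 0 0;-0.008 -0.051 0 0;0 0 0 0;0 0 0 0"

```text
time: 14.45
tool_pos: [540.7, 326.2, 154.4]
tcp_rot: [3.14, 0.001, -0.136]
contact_force: [0.3, -0.8, -0.3]
grip_width: 46.1
finger_force: 0.0
```

```bash
python3 to.py 538.4 324.9 -14 -7.8
```

```text
yaw -7.8: dx -2.1 dy 1.6 dz 168.4 | yaw -7.8: dx -2.1 dy 1.6 dz 168.4 | turn(tool z) 0.0 t 14.45
```

Emit:
apply_moves:
  motion: "-0.002 0.002 0.05 0;0 0 0.05 0;0 0 0.048 0;0 0 0.02 0;0 0 0 0;0 0 0 0"

```text
time: 15.2
tool_pos: [540.0, 324.5, -11.4]
tcp_rot: [-3.141, -0.002, -0.138]
contact_force: [0.1, -0.4, -0.2]
grip_width: 45.8
finger_force: 0.0
```

Emit:
apply_moves:
  motion: "0 0 0 0;0 0 0 0;0 0 0 0;0 0 0 0;0 0 0 0;0 0 0 0"
  fingers: -1

```text
time: 15.95
tool_pos: [539.0, 325.5, -12.5]
tcp_rot: [-3.141, -0.0, -0.136]
contact_force: [-0.5, 2.2, 1.7]
grip_width: 11.0
finger_force: 30.0
```

Emit:
apply_moves:
  motion: "0 0 -0.02 0;0 0 -0.05 0;0 0 -0.05 0;0 0 -0.05 0;0 0 0 -2;0 0 0 0"

```text
time: 16.7
tool_pos: [538.0, 324.5, 155.9]
tcp_rot: [3.14, 0.002, -0.101]
contact_force: [0.6, -0.2, -1.9]
grip_width: 11.1
finger_force: 30.0
```

```bash
python3 to.py 558.7 -111.3 156 -5.8
python3 - <<'E'
from meas import *
for n in("top","scene"):
    c,P,H=cloud(n)
    y=(H[:,0]>12)&(H[:,0]<32)&(H[:,1]>100)&(P[:,1]>270)&(P[:,1]<440)&(P[:,2]>100)
    Q=P[y]; print(len(Q))
    if len(Q)>20:
        a=cv2.fitLine(Q.astype(np.float32),cv2.DIST_HUBER,0,.01,.01).ravel(); print(a.round(2)); t=(Q-a[3:])@a[:3]; print(t.min(),t.max(),Q.min(0).round(),Q.max(0).round())
E
```

```text
yaw -5.8: dx 64.7 dy 431.4 dz -0.1 | yaw -5.8: dx 64.6 dy 431.4 dz -0.1 | turn(tool z) -0.0 t 16.7
109
[-5.4000e-01 -1.7000e-01  8.2000e-01  5.8280e+02  3.1259e+02  2.3384e+02]
-27.083798633603852 290.0676209477762 [500. 284. 214.] [605. 391. 558.]
195
[-5.1000e-01 -6.0000e-02  8.6000e-01  5.7146e+02  3.1783e+02  2.3608e+02]
-42.00040916081716 415.1956571847982 [359. 286. 199.] [606. 361. 592.]
```

Emit:
apply_moves:
  motion: "0.007 0.048 0 0;0.007 0.048 0 0;0.007 0.048 0 0;0.007 0.048 0 0;0.007 0.048 0 0;0.007 0.048 0 0;0.007 0.048 0 0;0.007 0.048 0 0"

```text
time: 17.8
tool_pos: [554.7, -64.1, 155.6]
tcp_rot: [-3.141, 0.003, -0.102]
contact_force: [-0.1, 0.6, -1.9]
grip_width: 10.6
finger_force: 30.0
```

Emit:
apply_moves:
  motion: "0.008 0.046 0 0;0 0 0 0;0 0 0 0"

```text
time: 18.18
tool_pos: [558.2, -108.7, 156.0]
tcp_rot: [-3.141, 0.003, -0.102]
contact_force: [0.3, 0.5, -1.9]
grip_width: 11.0
finger_force: 30.0
```

```bash
cat >> meas.py <<'E'
def bar(n,g,zmax,rr=75):
    c,P,H=cloud(n); d=P-g
    y=(H[:,0]>15)&(H[:,0]<30)&(H[:,1]>140)&(np.linalg.norm(d,axis=1)<rr)&(P[:,2]<zmax)
    Q=P[y]
    if len(Q)<15: print(n,"few",len(Q)); return
    a=cv2.fitLine(Q.astype(np.float32),cv2.DIST_HUBER,0,.01,.01).ravel().astype(float); t=(Q-a[3:])@a[:3]
    print(n,len(Q),"dir",a[:3].round(3),"elev",np.degrees(np.arcsin(abs(a[2]))).round(1),"ends",(a[3:]+t.min()*a[:3]).round(1),(a[3:]+t.max()*a[:3]).round(1))
E
python3 to.py 558.7 -111.3 156 -5.8
python3 - <<'E'
from meas import *
g=bot.get_obs()["tool_pos"]+[0,0,59]
for n in("scene","top"): bar(n,g,g[2]+25)
E
```

```text
yaw -5.9: dx 0.8 dy 2.5 dz 0.0 | yaw -5.8: dx 0.8 dy 2.5 dz 0.0 | turn(tool z) -0.1 t 18.18
scene 71 dir [ 0.995 -0.079  0.059] elev 3.4 ends [ 563.9 -107.5  218.3] [ 626.7 -112.5  222. ]
top 20 dir [ 0.993 -0.113 -0.033] elev 1.9 ends [ 507.  -105.8  223.6] [ 527.9 -108.2  222.9]
```

Emit:
apply_moves:
  motion: "0.001 0.002 0.03 0;0 0 0.03 0;0 0 0.01 0;0 0 0 0"

```text
time: 18.77
tool_pos: [559.7, -110.5, 87.2]
tcp_rot: [-3.141, 0.001, -0.1]
contact_force: [-0.3, 0.0, -1.1]
grip_width: 10.8
finger_force: 30.0
```

Emit:
apply_moves:
  motion: "0 0 0.004 0;0 0 0.004 0;0 0 0.003 0;0 0 0 0"

```text
time: 19.27
tool_pos: [560.8, -112.0, 77.2]
tcp_rot: [3.14, -0.003, -0.101]
contact_force: [1.6, -2.3, 4.3]
grip_width: 11.4
finger_force: 30.0
```

Emit:
apply_moves:
  motion: "0 0 0.003 0;0 0 0.003 0;0 0 0 0"

```text
time: 19.65
tool_pos: [560.5, -111.9, 70.4]
tcp_rot: [3.141, -0.002, -0.101]
contact_force: [4.1, -4.2, 3.7]
grip_width: 10.8
finger_force: 30.0
```

Emit:
apply_moves:
  motion: "0 0.001 0.004 0;0 0.001 0.004 0;0 0 0 0"

```text
time: 20.02
tool_pos: [559.1, -112.6, 61.9]
tcp_rot: [-3.141, 0.001, -0.102]
contact_force: [2.2, 1.2, 3.3]
grip_width: 11.2
finger_force: 30.0
```

Run:
```python
from meas import *
o=bot.get_obs();g=o["tool_pos"]+[0,0,59]; print(g,o["contact_force"])
for n in("scene","top"): bar(n,g,g[2]+55)
```

```text
[ 559.14947272 -112.62551479  120.87827611] [2.1851884  1.20356275 3.31487928]
scene 74 dir [ 0.879 -0.069 -0.473] elev 28.2 ends [ 564.8 -111.4  122.6] [ 617.9 -115.6   94.1]
top 15 dir [ 0.89  -0.279 -0.362] elev 21.2 ends [ 516.7 -109.5  153.9] [ 531.9 -114.3  147.7]
```

Emit:
apply_moves:
  motion: "0 0 0.004 0;0 0 0.004 0;0 0 0.003 0;0 0 0 0"

```text
time: 20.62
tool_pos: [560.5, -112.8, 51.9]
tcp_rot: [-3.141, -0.002, -0.101]
contact_force: [2.7, 1.9, 5.2]
grip_width: 11.2
finger_force: 30.0
```

Run:
```python
from meas import *
o=bot.get_obs();g=o["tool_pos"]+[0,0,59]; print(g,o["contact_force"])
for n in("scene","top"): bar(n,g,g[2]+55)
```

```text
[ 560.4821975  -112.7650969   110.86825648] [2.70262647 1.94734816 5.19265951]
scene 72 dir [ 0.723 -0.037 -0.69 ] elev 43.6 ends [ 567.2 -111.9  112.1] [ 610.5 -114.1   70.8]
top few 14
```

Emit:
apply_moves:
  motion: "0.001 0 0.002 0;0.002 0 0.002 0;0 0 0 0"

```text
time: 21.1
tool_pos: [564.1, -113.1, 48.3]
tcp_rot: [-3.141, -0.003, -0.101]
contact_force: [4.0, 3.0, 6.7]
grip_width: 11.2
finger_force: 30.0
```

Emit:
apply_moves:
  motion: "0.001 0 0.001 0;0 0 0 0"

```text
time: 21.35
tool_pos: [564.9, -113.2, 47.4]
tcp_rot: [-3.141, -0.003, -0.101]
contact_force: [3.5, 3.6, 7.5]
grip_width: 10.9
finger_force: 30.0
```

Run:
```python
from meas import *
o=bot.get_obs();g=o["tool_pos"]+[0,0,59]; print(g,o["contact_force"])
for n in("scene","top"): bar(n,g,g[2]+55)
```

```text
[ 564.86464721 -113.19525624  106.39340296] [3.5338066  3.60394677 7.48189538]
scene 73 dir [ 0.752 -0.068 -0.656] elev 41.0 ends [ 570.9 -111.8  106.4] [ 615.5 -115.8   67.5]
top few 14
```

Emit:
apply_moves:
  motion: "0 0 0 0;0 0 0 0;0 0 0 0;0 0 0 0"
  fingers: -0.3

```text
time: 21.95
tool_pos: [563.2, -113.7, 46.0]
tcp_rot: [-3.142, 0.001, -0.102]
contact_force: [0.3, 1.0, 0.8]
grip_width: 32.1
finger_force: 0.0
```

Emit:
apply_moves:
  motion: "0 0 -0.05 0;0 0 -0.06 0;0 0 0 0;0 0 0 0"

```text
time: 22.45
tool_pos: [563.1, -113.6, 155.9]
tcp_rot: [-3.142, 0.001, -0.101]
contact_force: [-0.6, -0.3, -0.8]
grip_width: 32.4
finger_force: 0.0
```

Run:
```python
from meas import *
for n in("scene","top"): bar(n,np.array([568,-112,100]),160)
```

```text
scene 133 dir [ 0.709 -0.069 -0.702] elev 44.6 ends [ 534.9 -108.1  144.8] [ 616.9 -116.1   63.6]
top few 0
```

```bash
python3 to.py 526.2 -108.1 98 -5.8
```

```text
yaw -5.8: dx -36.7 dy -1.6 dz 56.7 | yaw -5.8: dx -36.7 dy -1.6 dz 56.7 | turn(tool z) -0.0 t 22.55
```

Emit:
apply_moves:
  motion: "-0.037 -0.002 0 0;0 0 0.03 0;0 0 0.023 0;0 0 0 0;0 0 0.002 0;0 0 0 0"

```text
time: 23.3
tool_pos: [527.4, -108.1, 101.8]
tcp_rot: [3.141, -0.001, -0.101]
contact_force: [-0.5, 0.0, 0.6]
grip_width: 32.0
finger_force: 0.0
```

```bash
python3 to.py 526.2 -108.1 98 -5.8
```

```text
yaw -5.8: dx -1.2 dy 0.1 dz 3.8 | yaw -5.8: dx -1.2 dy 0.1 dz 3.8 | turn(tool z) -0.0 t 23.3
```

Emit:
apply_moves:
  motion: "-0.001 0 0.002 0;0 0 0.002 0;0 0 0 0"

```text
time: 23.68
tool_pos: [525.9, -107.8, 97.3]
tcp_rot: [3.142, 0.0, -0.101]
contact_force: [0.1, -0.7, -0.4]
grip_width: 32.0
finger_force: 0.1
```

Emit:
apply_moves:
  motion: "0 0 0 0;0 0 0 0;0 0 0 0;0 0 0 0"
  fingers: -1

```text
time: 24.18
tool_pos: [526.3, -108.7, 97.8]
tcp_rot: [3.14, -0.001, -0.102]
contact_force: [-1.3, -4.2, 3.4]
grip_width: 16.4
finger_force: 30.0
```

Emit:
apply_moves:
  motion: "0 0 0 0;0 0.0005 0 0"
  fingers: -0.4

```text
time: 24.42
tool_pos: [525.7, -107.0, 97.1]
tcp_rot: [-3.139, 0.001, -0.101]
contact_force: [-0.5, 1.1, 3.0]
grip_width: 26.6
finger_force: 1.3
```

Emit:
apply_moves:
  motion: "0 0 0.002 0;0 0 0 0;0 0 0 0"

```text
time: 24.8
tool_pos: [526.0, -107.7, 96.2]
tcp_rot: [-3.141, -0.001, -0.101]
contact_force: [-2.9, 2.0, 10.1]
grip_width: 27.5
finger_force: 4.9
```

Emit:
apply_moves:
  motion: "-0.002 0.001 0 0;0 0 0 0"

```text
time: 25.05
tool_pos: [524.2, -108.9, 95.7]
tcp_rot: [-3.141, -0.001, -0.101]
contact_force: [0.2, 0.8, 5.4]
grip_width: 27.5
finger_force: 2.7
```

Emit:
apply_moves:
  motion: "0 0 -0.001 0;0 0 0 0;0 0 0 0;0 0 0 0"
  fingers: -1

```text
time: 25.55
tool_pos: [523.3, -109.0, 96.0]
tcp_rot: [-3.141, 0.001, -0.101]
contact_force: [-3.1, 0.9, 2.5]
grip_width: 15.9
finger_force: 30.7
```

Emit:
apply_moves:
  motion: "0.006 0 -0.006 0;0.0075 0 -0.007 0;0 0 0 0"

```text
time: 25.92
tool_pos: [538.7, -110.9, 110.0]
tcp_rot: [3.141, -0.002, -0.101]
contact_force: [-0.2, 0.4, -1.4]
grip_width: 16.0
finger_force: 30.0
```

Run:
```python
from meas import *
o=bot.get_obs();print(o["tool_pos"],o["grip_width"],o["contact_force"])
bar("scene",np.array([570,-112,105]),170,85)
```

```text
[ 538.67844459 -110.9434464   109.96181274] 16.01578126918786 [-0.17032101  0.41456185 -1.37608338]
scene 126 dir [-0.638  0.077  0.766] elev 50.0 ends [ 624.6 -117.8   71.2] [ 551.  -108.9  159.6]
```

The bar is now held by its upper end and has tilted to 50°. The outer wall of the fixed reject box is a good stop for turning it upright in the grip, so I'll carry it there.

Emit:
apply_moves:
  motion: "0 0 -0.02 0;0 0 -0.03 0;0 0 -0.03 -5.8;0 0 0 0"

```text
time: 26.48
tool_pos: [538.5, -110.9, 191.2]
tcp_rot: [3.14, -0.005, -0.001]
contact_force: [-0.1, 0.3, -1.7]
grip_width: 15.9
finger_force: 30.0
```

```bash
python3 to.py 388 -291 150 0;python3 - <<'E'
from meas import *
o=bot.get_obs();print(o["tool_pos"],o["grip_width"],o["contact_force"])
bar("scene",np.array([570,-112,185]),250,85)
E
```

```text
yaw -0.0: dx -150.4 dy 180.2 dz 41.2 | yaw 0.0: dx -150.5 dy 180.1 dz 41.2 | turn(tool z) -0.0 t 26.48
[ 538.48830479 -110.92801985  191.19251091] 15.863816819434808 [-0.14846474  0.34761268 -1.65910991]
scene 120 dir [-0.659 -0.016  0.752] elev 48.7 ends [ 625.5 -107.7  155. ] [ 550.  -109.5  241.1]
```

Emit:
apply_moves:
  motion: "-0.031 0.036 0 0;-0.031 0.036 0 0;-0.031 0.036 0 0;-0.031 0.036 0 0;-0.031 0.036 0 0;0 0 0 0;0 0 0.04 0;0 0 0.04 0"

```text
time: 27.52
tool_pos: [382.1, -289.5, 107.4]
tcp_rot: [-3.141, 0.0, -0.001]
contact_force: [0.1, -0.2, -2.6]
grip_width: 15.4
finger_force: 30.0
```

Emit:
apply_moves:
  motion: "0 0 0.03 0;0 0 0.014 0;0 0 0 0;0 0 0 0"

```text
time: 28.02
tool_pos: [382.9, -290.9, 66.2]
tcp_rot: [3.14, -0.001, -0.0]
contact_force: [0.3, 0.3, -0.8]
grip_width: 15.9
finger_force: 30.0
```

```bash
python3 to.py 394 -291 65 0;python3 - <<'E'
from meas import *
o=bot.get_obs();print(o["tool_pos"],o["grip_width"],o["contact_force"])
bar("scene",np.array([425,-291,66]),125,85)
E
```

```text
yaw -0.0: dx 11.1 dy 0.1 dz 1.2 | yaw 0.0: dx 11.1 dy 0.1 dz 1.2 | turn(tool z) -0.0 t 28.02
[ 382.91624164 -290.88067715   66.20135537] 15.906212078953377 [ 0.25800513  0.33159057 -0.84455019]
scene 40 dir [-0.652  0.007  0.758] elev 49.3 ends [ 466.9 -289.3   28.4] [ 405.7 -288.6   99.4]
```

Emit:
apply_moves:
  motion: "0.006 0 0 0;0.005 0 0 0;0.008 0 -0.006 0;0.008 0 -0.006 0;0 0 0 0"

```text
time: 28.7
tool_pos: [410.1, -290.8, 78.0]
tcp_rot: [3.14, -0.001, 0.001]
contact_force: [-0.8, -0.7, -1.6]
grip_width: 15.7
finger_force: 30.0
```

Run:
```python
from meas import *
o=bot.get_obs();print(o["tool_pos"],o["grip_width"],o["contact_force"])
bar("scene",np.array([440,-291,72]),137,85)
```

```text
[ 410.12298963 -290.79057501   77.96412897] 15.737428031250806 [-0.83636438 -0.65731514 -1.56569956]
scene 32 dir [-0.491  0.01   0.871] elev 60.6 ends [ 473.3 -288.6   38.3] [ 429.  -287.7  117. ]
```

Rotating as planned, now at 60°. I'll continue.

Emit:
apply_moves:
  motion: "0.009 0 -0.0045 0;0.009 0 -0.004 0;0.009 0 -0.003 0;0.010 0 -0.002 0;0 0 0 0"

```text
time: 29.38
tool_pos: [447.1, -290.5, 90.9]
tcp_rot: [3.141, -0.001, 0.0]
contact_force: [-1.0, -0.3, -0.5]
grip_width: 13.3
finger_force: 29.0
```

Run:
```python
from meas import *
o=bot.get_obs();print(o["tool_pos"],o["grip_width"],o["contact_force"])
bar("scene",np.array([460,-291,80]),147,85)
```

```text
[ 447.10091297 -290.52307464   90.87285899] 13.336983766413756 [-0.97565871 -0.29653746 -0.51005048]
scene 16 dir [-0.132  0.016  0.991] elev 82.4 ends [ 476.5 -288.5   46. ] [ 463.8 -287.   141.5]
```

Emit:
apply_moves:
  motion: "0 0 0.008 0;0 0 0.006 0;0 0 0 0"

```text
time: 29.8
tool_pos: [445.6, -290.1, 76.0]
tcp_rot: [-3.14, 0.001, -0.0]
contact_force: [0.0, -0.5, -1.6]
grip_width: 13.8
finger_force: 29.0
```

Emit:
apply_moves:
  motion: "0 0 0.003 0;0 0 0 0"

```text
time: 30.05
tool_pos: [446.1, -290.5, 73.7]
tcp_rot: [-3.142, 0.0, -0.0]
contact_force: [-0.4, -0.9, -1.6]
grip_width: 13.8
finger_force: 29.0
```

Run:
```python
from meas import *
o=bot.get_obs();print(o["tool_pos"],o["grip_width"],o["contact_force"])
bar("scene",np.array([465,-291,65]),147,95)
bar("top",np.array([465,-291,65]),147,95)
```

```text
[ 446.12310944 -290.49156417   73.67074723] 13.800547017230466 [-0.44975127 -0.86917689 -1.63501856]
scene 17 dir [-0.12  -0.005  0.993] elev 83.1 ends [ 474.1 -287.2   36.4] [ 463.7 -287.6  122.9]
top few 0
```

Emit:
apply_moves:
  motion: "0 0 0.002 0;0 0 0 0"

```text
time: 30.4
tool_pos: [446.9, -291.2, 72.9]
tcp_rot: [3.14, -0.002, -0.0]
contact_force: [-0.6, -0.1, 4.6]
grip_width: 13.6
finger_force: 29.1
```

Emit:
apply_moves:
  motion: "0 0 0.002 0;0 0 0 0"

```text
time: 30.65
tool_pos: [446.9, -291.1, 70.7]
tcp_rot: [3.14, -0.002, -0.0]
contact_force: [0.0, -0.0, -0.6]
grip_width: 1.4
finger_force: 0.0
```

Run:
```python
from meas import *
for i in range(2):
    c,P,H=cloud("scene" if i else "top")
    y=(H[:,0]>15)&(H[:,0]<30)&(H[:,1]>140)&(P[:,2]<150)&(P[:,0]>350)&(P[:,0]<700)&(P[:,1]<200); Q=P[y]; print(len(Q), Q.mean(0).round() if len(Q) else "", Q.min(0).round() if len(Q) else "",Q.max(0).round() if len(Q) else "")
    for r in bot.cut_out(c,"brass_bar")[:2]: print(r["p"],r["point"],np.median(pts(c,r["pixels"]),0).round())
bar("scene",np.array([465,-291,65]),147,95)
cv2.imwrite("pics/m4.png",cv2.resize(c["img"][110:260,60:220],(640,600),interpolation=2))
```

```text
0   
0.67 [308.9, 153.8] [ 696. -107.   17.]
10 [ 480. -287.  118.] [ 472. -290.  100.] [ 484. -284.  125.]
0.64 [136.6, 162.6] [ 478. -285.  105.]
scene few 8
```

View pics/m4.png

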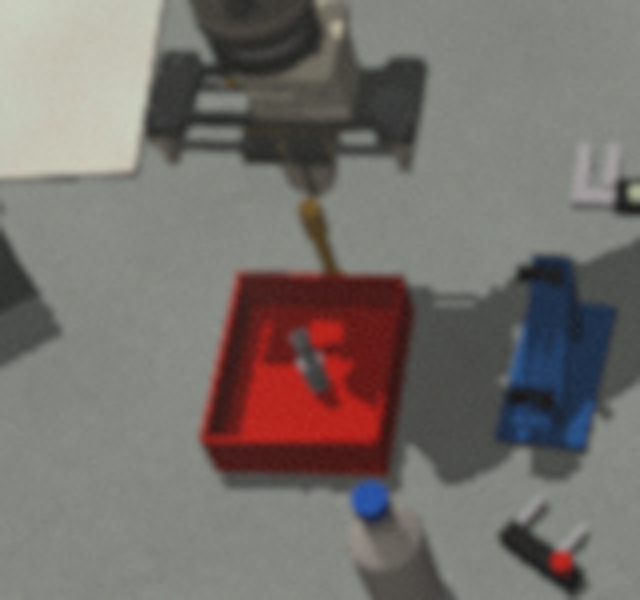

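The picture shows the stub lying in the box at (310,360). The brass bar is standing on its own against the box's near wall, from (312,205) to (330,270). It came out of the grip but is upright, so I can take it properly by its upper head.

Emit:
apply_moves:
  motion: "0 0 -0.02 0;0 0 -0.02 0;0 0 0 0;0 0 0 0;0 0 0 0;0 0 0 0"
  fingers: 0

```text
time: 31.65
tool_pos: [445.9, -290.2, 109.2]
tcp_rot: [-3.141, 0.001, -0.0]
contact_force: [0.8, -0.4, -0.2]
grip_width: 45.8
finger_force: 0.0
```

Run:
```python
from meas import *
o=bot.get_obs();print(o["tool_pos"],o["grip_width"],o["contact_force"])
for n in("scene","top"):
    c,P,H=cloud(n)
    for s,v in((120,90),(70,60)):
        y=(H[:,0]>10)&(H[:,0]<32)&(H[:,1]>s)&(H[:,2]>v)&(P[:,2]<135)&(P[:,2]>10)&(abs(P[:,0]-465)<40)&(abs(P[:,1]+290)<45); Q=P[y]
        print(n,len(Q)); 
        for z in range(20,135,15):
            q=Q[(Q[:,2]>=z)&(Q[:,2]<z+15)]
            if len(q): print(z,len(q),q.min(0).round(),q.max(0).round(),q.mean(0).round(1))
```

```text
[ 445.90339921 -290.2419458   109.15620836] 45.790160501060974 [ 0.76770134 -0.36920207 -0.18250498]
scene 17
110 16 [ 472. -293.  111.] [ 485. -281.  123.] [ 479.6 -287.3  118.8]
125 1 [ 477. -284.  126.] [ 477. -284.  126.] [ 477.  -283.7  125.7]
scene 67
35 5 [ 476. -291.   42.] [ 482. -283.   50.] [ 479.6 -287.    47.6]
50 7 [ 477. -291.   51.] [ 483. -284.   65.] [ 479.8 -286.7   58.4]
65 8 [ 476. -290.   68.] [ 482. -283.   79.] [ 479.2 -287.    73.3]
80 7 [ 478. -293.   81.] [ 483. -284.   95.] [ 480.3 -287.3   88.3]
95 14 [ 478. -292.   97.] [ 486. -281.  110.] [ 481.8 -286.1  103.8]
110 25 [ 469. -296.  111.] [ 485. -281.  123.] [ 477.6 -288.3  118.5]
125 1 [ 477. -284.  126.] [ 477. -284.  126.] [ 477.  -283.7  125.7]
top 0
top 0
```

Emit:
apply_moves:
  motion: "0.029 -0.002 0 0;0 0 0 0;0 0 0.03 0;0 0 0.03 0;0 0 0.003 0;0 0 0 0"

```text
time: 32.5
tool_pos: [475.2, -288.8, 47.5]
tcp_rot: [3.141, -0.0, -0.0]
contact_force: [-0.1, -0.6, 0.1]
grip_width: 45.9
finger_force: 0.0
```

Emit:
apply_moves:
  motion: "0 0 0 0;0 0 0 0;0 0 0 0;0 0 0 0;0 0 0 0;0 0 0 0"
  fingers: -1

```text
time: 33.25
tool_pos: [475.5, -288.7, 47.2]
tcp_rot: [3.141, -0.001, -0.0]
contact_force: [-0.0, -0.2, 4.4]
grip_width: 17.0
finger_force: 30.0
```

Emit:
apply_moves:
  motion: "0 0 -0.03 0;0 0 -0.06 0;0 0 -0.06 0;0.01 0 0 0;0.013 -0.052 0 0;0.013 -0.052 0 0;0.013 -0.052 0 0;0.013 -0.052 0 0"

```text
time: 34.25
tool_pos: [536.7, -78.5, 194.8]
tcp_rot: [-3.141, 0.003, -0.0]
contact_force: [-0.2, -0.8, -1.7]
grip_width: 17.6
finger_force: 30.0
```

Emit:
apply_moves:
  motion: "0.011 -0.052 0 0;0.011 -0.052 0 0;0.011 -0.052 0 0;0.011 -0.052 0 0;0 0 0 0;0 0 0 0"

```text
time: 35.0
tool_pos: [580.5, 127.2, 195.1]
tcp_rot: [3.141, 0.003, 0.0]
contact_force: [-0.1, -0.5, -2.1]
grip_width: 17.7
finger_force: 30.0
```

```bash
python3 to.py 581.3 123.3 197 0
```

```text
yaw 0.0: dx 0.8 dy 3.9 dz -1.9 | yaw 0.0: dx 0.8 dy 3.9 dz -1.9 | turn(tool z) 0.0 t 35.0
```

Emit:
apply_moves:
  motion: "0.001 0.004 0.02 0;0 0 0.02 0;0 0 0.016 0;0 0 0 0;0 0 0 0"

```text
time: 35.62
tool_pos: [582.8, 123.1, 141.5]
tcp_rot: [3.142, -0.001, -0.001]
contact_force: [-0.3, 0.7, -1.6]
grip_width: 17.1
finger_force: 30.0
```

Run:
```python
from meas import *
o=bot.get_obs();print(o["tool_pos"],o["grip_width"],o["contact_force"])
for n in("scene","top"):
    c,P,H=cloud(n)
    y=(H[:,0]>10)&(H[:,0]<32)&(H[:,1]>90)&(P[:,2]<190)&(P[:,2]>80)&(abs(P[:,0]-581)<25)&(abs(P[:,1]-123)<30); Q=P[y]
    print(n,len(Q))
    for z in range(80,190,15):
        q=Q[(Q[:,2]>=z)&(Q[:,2]<z+15)]
        if len(q)>2: print(z,len(q),q.min(0).round(),q.max(0).round(),q.mean(0).round(1))
    s=(np.hypot(P[:,0]-581,P[:,1]-123)<55)&(P[:,2]>71)&(P[:,2]<80)&~((H[:,0]>10)&(H[:,0]<32)&(H[:,1]>90)); R=P[s]; ctr=np.array([581.,123.])
    for _ in range(5):
        r=np.hypot(*(R[:,:2]-ctr).T); ctr=fit(R[(r>27)&(r<40)],33.5)
    print("ring",ctr.round(1),len(R))
```

```text
[582.76914076 123.11487743 141.46129363] 17.0983261278469 [-0.26220087  0.72516564 -1.56371525]
scene 70
95 12 [586. 117.  96.] [591. 128. 110.] [588.4 122.3 103.5]
110 17 [584. 116. 110.] [591. 131. 125.] [588.  123.2 117.8]
125 14 [582. 119. 125.] [589. 128. 140.] [586.3 123.2 132. ]
140 5 [587. 121. 143.] [589. 124. 154.] [587.9 122.6 148.9]
155 6 [585. 121. 156.] [588. 126. 169.] [586.6 123.2 161.6]
170 6 [582. 117. 171.] [589. 126. 183.] [585.3 122.2 175.4]
185 9 [584. 117. 186.] [591. 128. 190.] [588.1 122.7 188.3]
ring [582.5 124.8] 215
top 0
ring [580.5 122.1] 97
```

Emit:
apply_moves:
  motion: "0 -0.001 0.01 0;0 0 0.006 0;0 0 0.006 0;0 0 0 0"

```text
time: 36.22
tool_pos: [581.8, 124.5, 118.0]
tcp_rot: [3.141, 0.001, -0.0]
contact_force: [0.2, 0.9, -1.6]
grip_width: 17.6
finger_force: 30.0
```

Emit:
apply_moves:
  motion: "0 0 0.005 0;0 0 0.005 0;0 0 0 0"

```text
time: 36.6
tool_pos: [582.0, 124.4, 108.3]
tcp_rot: [3.141, 0.001, -0.0]
contact_force: [-0.2, -0.3, -2.3]
grip_width: 17.2
finger_force: 30.0
```

Emit:
apply_moves:
  motion: "0 0 0.004 0;0 0 0.004 0;0 0 0 0"

```text
time: 36.98
tool_pos: [582.0, 124.4, 100.3]
tcp_rot: [3.141, 0.001, -0.0]
contact_force: [-0.4, -0.9, -1.4]
grip_width: 17.2
finger_force: 30.0
```

Emit:
apply_moves:
  motion: "0 0 0.002 0;0 0 0 0"

```text
time: 37.22
tool_pos: [582.2, 124.5, 98.7]
tcp_rot: [3.142, 0.0, -0.0]
contact_force: [0.4, 0.4, -1.9]
grip_width: 17.2
finger_force: 30.0
```

Emit:
apply_moves:
  motion: "0 0 0.001 0;0 0 0 0"

```text
time: 37.48
tool_pos: [582.3, 124.5, 97.8]
tcp_rot: [3.141, -0.0, -0.0]
contact_force: [0.3, -0.6, -2.4]
grip_width: 17.3
finger_force: 30.0
```

Emit:
apply_moves:
  motion: "0 0 0.0005 0;0 0 0 0"

```text
time: 37.72
tool_pos: [582.3, 124.5, 97.3]
tcp_rot: [3.142, -0.0, -0.0]
contact_force: [-0.3, 0.6, -0.4]
grip_width: 17.1
finger_force: 30.0
```

Emit:
apply_moves:
  motion: "0 0 0.0005 0;0 0 0 0"

```text
time: 37.98
tool_pos: [582.5, 124.5, 97.2]
tcp_rot: [3.142, -0.001, -0.0]
contact_force: [0.1, -0.8, 1.2]
grip_width: 17.2
finger_force: 30.0
```

Emit:
apply_moves:
  motion: "0 0 0 0;0 0 0 0;0 0 0 0;0 0 0 0"
  fingers: 0

```text
time: 38.48
tool_pos: [582.3, 124.5, 96.7]
tcp_rot: [3.142, 0.0, -0.0]
contact_force: [-0.5, -0.7, 0.1]
grip_width: 45.4
finger_force: 0.0
```

Emit:
apply_moves:
  motion: "0 0 -0.03 0;0 0 -0.05 0;0 0 -0.02 0;0 0 0 0;-0.06 0 0 0;0 0 0 0"

```text
time: 39.22
tool_pos: [516.3, 124.5, 193.7]
tcp_rot: [3.141, 0.009, 0.001]
contact_force: [0.0, -0.1, 0.3]
grip_width: 45.6
finger_force: 0.0
```

```bash
cat > look.py <<'E'
from meas import *
o=bot.get_obs();print(o["tool_pos"],o["grip_width"],o["contact_force"],o["joint_positions"].round(2))
for n in("scene","top"):
    c,P,H=cloud(n)
    y=(H[:,0]>10)&(H[:,0]<32)&(H[:,1]>90)&(P[:,2]<180)&(P[:,2]>50)&(abs(P[:,0]-581)<35)&(abs(P[:,1]-123)<35); Q=P[y]
    print(n,len(Q))
    for z in range(60,180,15):
        q=Q[(Q[:,2]>=z)&(Q[:,2]<z+15)]
        if len(q)>2: print(z,len(q),q.min(0).round(),q.max(0).round(),q.mean(0).round(1))
    red=((H[:,0]<8)|(H[:,0]>172))&(H[:,1]>150)&(np.hypot(P[:,0]-581,P[:,1]-123)<115)&(P[:,2]>98); print("knob",red.sum(),P[red].mean(0).round(1))
E
python3 look.py
```

```text
[516.3119715  124.48524496 193.71589295] 45.56991879621988 [ 0.02476349 -0.1321228   0.32454386] [0.09 0.35 1.49 0.   1.31 1.66]
scene 102
60 11 [582. 118.  61.] [591. 130.  74.] [587.7 123.7  66.1]
75 22 [582. 118.  75.] [594. 130.  90.] [586.6 123.9  82.1]
90 9 [583. 120.  92.] [590. 129. 104.] [584.8 124.9  98.3]
105 7 [585. 122. 109.] [588. 128. 116.] [586.5 125.6 114. ]
120 8 [584. 122. 122.] [587. 128. 133.] [585.9 124.3 126.6]
135 8 [587. 121. 135.] [590. 127. 149.] [588.7 124.3 144.6]
150 10 [587. 120. 150.] [590. 129. 161.] [588.2 124.5 156.7]
165 22 [578. 120. 167.] [592. 131. 175.] [584.8 125.2 170.1]
knob 14 [503.1 143.4 105.3]
top 0
knob 18 [495.4 140.4 123.7]
```

The bar stands upright in the chuck with its top at about 170 mm, as it should. Next is the knob, at about (499,144).

```bash
python3 to.py 499.1 143.6 36 -20
```

```text
yaw -0.0: dx -22.7 dy -19.1 dz 160.0 | yaw -20.0: dx -27.9 dy -10.2 dz 160.0 | turn(tool z) 20.0 t 39.33
```

Emit:
apply_moves:
  motion: "0 0 0 10;0 0 0 10;0 0 0 0"

```text
time: 39.7
tool_pos: [523.4, 124.4, 196.4]
tcp_rot: [-3.142, -0.001, -0.348]
contact_force: [-0.5, -0.5, -0.6]
grip_width: 45.8
finger_force: 0.0
```

```bash
python3 to.py 499.1 143.6 36 -20
```

```text
yaw -19.9: dx -29.4 dy -9.7 dz 160.4 | yaw -20.0: dx -29.4 dy -9.7 dz 160.4 | turn(tool z) 0.1 t 39.7
```

Emit:
apply_moves:
  motion: "-0.029 -0.010 0 0;0 0 0 0;0 0 0.04 0;0 0 0.04 0;0 0 0.02 0;0 0 0 0"

```text
time: 40.45
tool_pos: [498.3, 143.3, 95.3]
tcp_rot: [3.14, 0.002, -0.348]
contact_force: [0.0, -0.7, 0.6]
grip_width: 46.2
finger_force: 0.0
```

Emit:
apply_moves:
  motion: "0 0 0.02 0;0 0 0.02 0;0 0 0.01 0;0 0 0.01 0;0 0 0 0"

```text
time: 41.08
tool_pos: [498.5, 143.7, 36.7]
tcp_rot: [3.141, 0.0, -0.349]
contact_force: [0.4, -0.0, -0.2]
grip_width: 45.9
finger_force: 0.0
```

Emit:
apply_moves:
  motion: "0 0 0 0;0 0 0 0;0 0 0 0;0 0 0 0"
  fingers: -0.5

```text
time: 41.58
tool_pos: [498.5, 143.8, 37.0]
tcp_rot: [-3.142, -0.0, -0.349]
contact_force: [-0.2, 0.2, 0.3]
grip_width: 23.1
finger_force: 0.0
```

```bash
python3 to.py 499.1 143.6 36 -20; python3 look.py | grep -v few
```

```text
yaw -20.0: dx 0.6 dy 0.0 dz 1.0 | yaw -20.0: dx 0.6 dy 0.0 dz 1.0 | turn(tool z) -0.0 t 41.58
[498.54240247 143.82911396  36.96178612] 23.128416665574186 [-0.22839362  0.15856714  0.30828094] [ 0.13  0.5   1.74 -0.    0.9   2.05]
scene 115
60 13 [586. 118.  62.] [592. 130.  75.] [588.4 124.9  67.5]
75 18 [577. 118.  76.] [592. 130.  88.] [586.  123.1  81.8]
90 10 [582. 120.  91.] [587. 129. 105.] [584.6 124.2  95.3]
105 10 [583. 122. 105.] [589. 128. 118.] [586.4 125.6 111.1]
120 9 [584. 122. 121.] [589. 128. 132.] [586.  124.6 127.5]
135 7 [584. 118. 138.] [590. 129. 148.] [587.9 123.5 144.5]
150 16 [584. 118. 150.] [591. 131. 165.] [587.8 124.1 156.6]
165 27 [575. 117. 165.] [590. 131. 175.] [584.1 124.6 170.1]
knob 17 [502.5 141.8 103.4]
top 22
75 3 [593. 140.  76.] [600. 140.  79.] [596.6 139.7  77.2]
165 18 [577. 119. 168.] [588. 130. 173.] [583.2 124.8 171. ]
knob 0 [nan nan nan]look.py:10: RuntimeWarning: Mean of empty slice.
  red=((H[:,0]<8)|(H[:,0]>172))&(H[:,1]>150)&(np.hypot(P[:,0]-581,P[:,1]-123)<115)&(P[:,2]>98); print("knob",red.sum(),P[red].mean(0).round(1))
  ret = um.true_divide(
```

```bash
cat > arc.py <<'E'
import sys; from h import *
C=np.array([581.8,123.8]); step,n,turn=map(float,sys.argv[1:4]); o=bot.get_obs(); p=o["tool_pos"][:2].copy(); yaw=o["tcp_rot"][2]
al=np.arctan2(*(p-C)[::-1]); print("alpha",np.degrees(al).round(1),"r",np.hypot(*(p-C)).round(1),"yaw",np.degrees(yaw).round(1))
for i in range(int(n)):
    al-=np.radians(step); q=C+85*np.array([np.cos(al),np.sin(al)]); d=q-p
    print("%.4f %.4f 0 %.1f;"%((d[0]*np.cos(yaw)+d[1]*np.sin(yaw))/1e3,(d[0]*np.sin(yaw)-d[1]*np.cos(yaw))/1e3,turn),end=""); p=q; yaw-=np.radians(turn)
E
python3 arc.py 5 13 3
```

```text
alpha 166.5 r 85.7 yaw -20.0
0.0002 -0.0075 0 3.0;-0.0003 -0.0074 0 3.0;-0.0000 -0.0074 0 3.0;0.0003 -0.0074 0 3.0;0.0005 -0.0074 0 3.0;0.0008 -0.0074 0 3.0;0.0010 -0.0073 0 3.0;0.0013 -0.0073 0 3.0;0.0015 -0.0073 0 3.0;0.0018 -0.0072 0 3.0;0.0020 -0.0071 0 3.0;0.0023 -0.0071 0 3.0;0.0025 -0.0070 0 3.0;
```

Emit:
apply_moves:
  motion: "0 -0.0075 0 3;0 -0.0074 0 3;0 -0.0074 0 3;0 -0.0074 0 3;0.0005 -0.0074 0 3;0.001 -0.0074 0 3;0.001 -0.0073 0 3"

```text
time: 42.55
tool_pos: [523.9, 187.2, 36.2]
tcp_rot: [3.138, 0.002, -0.717]
contact_force: [-3.9, -0.8, 0.1]
grip_width: 22.7
finger_force: 1.6
```

```bash
python3 arc.py 5 6 2; python3 look.py 2>/dev/null| grep -E "knob|^1[56]|\[5"
```

```text
alpha 132.4 r 85.9 yaw -41.1
0.0020 -0.0072 0 2.0;0.0015 -0.0073 0 2.0;0.0019 -0.0072 0 2.0;0.0023 -0.0071 0 2.0;0.0027 -0.0069 0 2.0;0.0030 -0.0068 0 2.0;[523.88071639 187.21302794  36.20710148] 22.738201221905364 [-3.88876908 -0.84391907  0.14927422] [ 0.21  0.56  1.63 -0.    0.96  2.49]
60 12 [583. 118.  61.] [590. 130.  75.] [587.9 122.7  69.1]
75 18 [578. 118.  77.] [590. 130.  89.] [585.6 123.6  81.7]
90 10 [583. 120.  90.] [587. 129. 104.] [585.2 125.3  96.8]
105 9 [583. 122. 107.] [587. 128. 117.] [585.8 124.6 113.1]
120 6 [583. 122. 124.] [587. 127. 135.] [585.3 124.1 128. ]
135 6 [586. 121. 142.] [590. 127. 149.] [588.7 123.9 144.7]
150 13 [583. 118. 153.] [592. 129. 165.] [588.4 123.1 159.2]
165 30 [573. 117. 165.] [591. 131. 174.] [583.1 125.1 169.3]
knob 0 [nan nan nan]
60 4 [573. 120.  68.] [597. 140.  75.] [582.9 129.9  71.8]
75 13 [573. 116.  75.] [594. 140.  86.] [579.3 125.1  81.9]
90 4 [575. 118.  90.] [578. 127. 104.] [576.4 122.6  96.8]
105 3 [575. 117. 109.] [580. 123. 120.] [577.2 120.1 113.5]
135 4 [572. 116. 141.] [578. 129. 148.] [574.9 121.7 144.4]
150 5 [572. 115. 152.] [579. 126. 164.] [574.6 120.2 158.1]
165 32 [574. 117. 167.] [588. 130. 175.] [580.9 123.4 170.1]
knob 0 [nan nan nan]
```

Emit:
apply_moves:
  motion: "0.0015 -0.0072 0 2;0.0015 -0.0073 0 2;0.002 -0.0072 0 2;0.0023 -0.0071 0 2;0.0027 -0.0069 0 2"

```text
time: 43.28
tool_pos: [556.8, 205.4, 36.4]
tcp_rot: [3.14, 0.001, -0.891]
contact_force: [-4.0, -0.9, -0.3]
grip_width: 22.8
finger_force: 1.5
```

```bash
python3 arc.py 2 6 1
```

```text
alpha 107.1 r 85.3 yaw -51.0
0.0015 -0.0026 0 1.0;0.0012 -0.0027 0 1.0;0.0012 -0.0027 0 1.0;0.0013 -0.0027 0 1.0;0.0013 -0.0026 0 1.0;0.0014 -0.0026 0 1.0;
```

Emit:
apply_moves:
  motion: "0.0013 -0.0027 0 1;0.0012 -0.0027 0 1;0 0 0 0"

```text
time: 43.65
tool_pos: [563.5, 206.8, 36.6]
tcp_rot: [3.141, -0.0, -0.925]
contact_force: [-2.6, -0.8, -1.8]
grip_width: 23.0
finger_force: 1.2
```

Emit:
apply_moves:
  motion: "0.0013 -0.0027 0 1;0 0 0 0"

```text
time: 43.9
tool_pos: [566.3, 207.5, 36.7]
tcp_rot: [3.141, 0.0, -0.943]
contact_force: [-4.5, -0.1, -1.8]
grip_width: 22.8
finger_force: 1.6
```

Emit:
apply_moves:
  motion: "0.0013 -0.0027 0 0;0 0 0 0"

```text
time: 44.15
tool_pos: [569.3, 208.1, 36.7]
tcp_rot: [3.141, 0.0, -0.943]
contact_force: [-4.7, -0.2, -1.1]
grip_width: 23.0
finger_force: 1.7
```

Emit:
apply_moves:
  motion: "0.0014 -0.0025 0 0;0 0 0 0"

```text
time: 44.4
tool_pos: [572.0, 208.4, 36.7]
tcp_rot: [3.141, 0.0, -0.943]
contact_force: [-4.4, -0.8, -1.6]
grip_width: 22.9
finger_force: 1.9
```

Emit:
apply_moves:
  motion: "0.0014 -0.0025 0 0;0 0 0 0"

```text
time: 44.65
tool_pos: [574.6, 208.7, 36.7]
tcp_rot: [3.141, 0.0, -0.943]
contact_force: [-4.9, -0.4, -0.4]
grip_width: 23.0
finger_force: 2.1
```

```bash
python3 arc.py 1.5 3 0; python3 look.py 2>/dev/null| grep -E "knob|^7|^1[36]|\[5"
```

```text
alpha 94.8 r 85.2 yaw -54.0
0.0014 -0.0018 0 0.0;0.0012 -0.0019 0 0.0;0.0013 -0.0018 0 0.0;[574.6449276  208.74456023  36.71883354] 23.042008618716228 [-4.85333122 -0.43144104 -0.41199409] [0.22 0.64 1.46 0.   1.04 2.74]
60 11 [576. 115.  61.] [590. 127.  74.] [587.2 122.3  67.2]
75 19 [578. 118.  75.] [592. 130.  88.] [586.5 122.6  80.9]
90 11 [583. 120.  90.] [589. 129. 103.] [585.9 124.1  96. ]
105 7 [582. 120. 106.] [589. 125. 118.] [585.9 122.4 111.3]
120 7 [586. 122. 122.] [589. 125. 134.] [587.  123.4 127.5]
135 8 [586. 118. 142.] [590. 127. 150.] [588.4 123.5 146. ]
150 9 [587. 118. 151.] [592. 129. 164.] [588.9 122.1 158.2]
165 32 [573. 117. 165.] [592. 131. 174.] [583.5 123.8 169.5]
knob 0 [nan nan nan]
60 7 [573. 114.  67.] [594. 140.  75.] [582.9 126.3  71.6]
75 14 [572. 116.  75.] [587. 134.  86.] [578.  122.2  81.8]
90 3 [576. 118.  96.] [578. 124. 103.] [576.3 121.   98.7]
105 4 [575. 117. 115.] [579. 126. 120.] [576.6 121.4 116.3]
150 5 [572. 115. 153.] [578. 126. 163.] [574.1 120.3 157.4]
165 34 [559. 114. 165.] [588. 158. 174.] [580.1 123.7 170.1]
knob 0 [nan nan nan]
```

Emit:
apply_moves:
  motion: "0.0014 -0.0018 0 0;0 0 0 0"

```text
time: 45.0
tool_pos: [576.7, 208.6, 36.7]
tcp_rot: [3.14, 0.001, -0.943]
contact_force: [-5.3, -1.3, 0.2]
grip_width: 23.0
finger_force: 2.4
```

Emit:
apply_moves:
  motion: "0.0013 -0.0018 0 0;0 0 0 0"

```text
time: 45.25
tool_pos: [578.7, 208.6, 36.7]
tcp_rot: [3.14, 0.001, -0.943]
contact_force: [-6.3, -0.7, -0.7]
grip_width: 22.9
finger_force: 2.6
```

Emit:
apply_moves:
  motion: "0.0013 -0.0018 0 0;0 0 0 0"

```text
time: 45.5
tool_pos: [579.1, 208.4, 36.4]
tcp_rot: [3.137, 0.002, -0.942]
contact_force: [-11.4, -0.8, 2.8]
grip_width: 23.1
finger_force: 5.0
```

Emit:
apply_moves:
  motion: "0.001 -0.0016 0 0;0 0 0 0"

```text
time: 45.75
tool_pos: [579.1, 208.3, 36.3]
tcp_rot: [3.133, 0.004, -0.942]
contact_force: [-17.6, -1.6, 7.2]
grip_width: 22.9
finger_force: 7.7
```

Emit:
apply_moves:
  motion: "0.001 -0.0016 0 0;0 0 0 0"

```text
time: 46.0
tool_pos: [579.0, 208.2, 36.2]
tcp_rot: [3.129, 0.006, -0.942]
contact_force: [-24.2, -3.1, 10.7]
grip_width: 23.1
finger_force: 10.3
```

Emit:
apply_moves:
  motion: "-0.002 0.003 0 0;-0.002 0.003 0 0;0 0 0 0"

```text
time: 46.38
tool_pos: [578.8, 208.4, 37.1]
tcp_rot: [-3.141, -0.001, -0.943]
contact_force: [-2.9, -2.2, -0.5]
grip_width: 23.2
finger_force: 1.6
```

Emit:
apply_moves:
  motion: "0 0 0 0;0 0 0 0;0 0 0 0"
  fingers: 0

```text
time: 46.75
tool_pos: [578.9, 208.8, 37.1]
tcp_rot: [-3.14, -0.001, -0.943]
contact_force: [-0.3, -0.6, 0.6]
grip_width: 44.3
finger_force: 0.0
```

Emit:
apply_moves:
  motion: "0 0 -0.03 0;0 0 -0.05 0;0 0 -0.06 0;-0.04 -0.03 -0.03 0;-0.04 -0.03 0 0;0 0 0 0"

```text
time: 47.5
tool_pos: [579.2, 312.0, 206.7]
tcp_rot: [-3.14, 0.0, -0.938]
contact_force: [0.6, 0.2, 0.3]
grip_width: 45.7
finger_force: 0.0
```

```bash
python3 look.py 2>/dev/null
python3 - <<'E'
from h import *
a=bot.capture("top")["img"];b=bot.capture("scene")["img"]
cv2.imwrite("pics/f.png",np.hstack([cv2.resize(a[150:250,190:290],(400,400),interpolation=2),cv2.resize(b[150:250,230:330],(400,400),interpolation=2)]))
E
```

```text
[579.22963201 312.0115369  206.74066341] 45.66615361284342 [0.63537238 0.24923578 0.30051216] [0.38 0.58 1.08 0.   1.48 2.89]
scene 106
60 11 [583. 115.  62.] [592. 130.  73.] [588.4 122.3  68.8]
75 19 [579. 115.  75.] [590. 129.  89.] [586.  122.5  81.7]
90 10 [580. 120.  91.] [588. 129. 103.] [585.7 123.3  96.9]
105 8 [583. 120. 105.] [589. 125. 119.] [585.9 122.8 111.9]
120 6 [585. 122. 121.] [589. 125. 132.] [586.8 123.2 127.7]
135 7 [586. 118. 145.] [591. 127. 150.] [589.4 122.2 147.4]
150 12 [586. 118. 151.] [591. 129. 164.] [588.6 122.7 158. ]
165 30 [573. 117. 166.] [592. 131. 175.] [583.1 124.  169.7]
knob 17 [574.6 207.2 105.3]
top 70
60 6 [573. 114.  61.] [608. 135.  74.] [581.8 120.2  69.5]
75 15 [572. 116.  78.] [593. 140.  89.] [580.2 124.9  82.4]
90 3 [575. 118.  97.] [578. 124. 100.] [576.4 121.   98.4]
105 4 [576. 117. 112.] [579. 126. 119.] [576.9 121.5 114.4]
150 7 [573. 114. 150.] [577. 126. 165.] [574.6 119.1 157.3]
165 32 [574. 114. 167.] [588. 130. 173.] [581.  122.9 169.8]
knob 28 [569.7 205.6 106. ]
```

View pics/f.png

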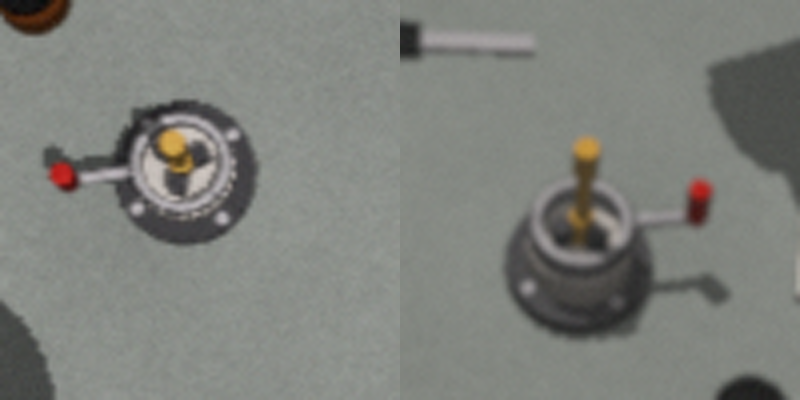

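Both views show the bar upright between the jaws, its top at (172,143) and (586,148), with the knob turned to (63,175) and (700,190). The knob stalled at 24 N, with the sleeve at about 1.2 rad. The gripper is clear, so I'll hand in.

```bash
python3 -c "
from plant import bot
print(bot.close_job())"
```

```text
the job is handed in; nothing more can be done
None
```

The job is handed in at about 48 s, but on the way from the rest the brass bar slipped out of the grip and stood on the bench by the reject box before I took it again; the stub is in the reject box, and the bar was laid in the rest and now stands upright on the chuck floor with the sleeve turned to about 1.2 rad, where the knob stalled at 24 N.

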